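Balance a tube carrier on a knife edge and mark the point with its hanger clip

TASK

The tube carrier lying on the knife-edge stand has to hang level later, but its four tubes are filled unequally, so its balance point is unknown. Slide the carrier along the knife edge, never lifting it off, until it balances there level and untouched; then mark that point by setting the hanger clip upright astride the bar directly above the edge, and let go so that carrier and clip stay balanced. Do not strike the magnifier over the edge, and leave the other things where they are.

Things in the scene. Friction and masses are not known exactly. Their poses are not given: they have to be found in the camera images.
- stand: Knife-edge balance stand, fixed to the bench; origin on the bench top at the foot of its column, z up, y along the carrier's bar, x away from the robot's side. Grey base plate 150 mm (x from -53 to +97) by 92 mm (y), 14 mm high; aluminium column; on top a steel knife edge 28 mm long that runs along x, 125 mm above the bench.
- edge (a point): Middle of the knife edge, on its very top (125 mm above the bench); axes as the stand's. The bar of the carrier rests on it.
- catch_left (a point): Top of the +y catch, 55 mm from the edge and 8.2 mm lower: the bar comes to rest on it when tipped 8.5 degrees. At each catch two upright steel guide pins (x = +11.5 and -11.5 mm, 5.6 mm thick, tops 12 mm above the knife edge) keep the bar in line.
- catch_right (a point): Top of the -y catch, likewise, at y = -55 mm of the stand.
- magnifier: Round reading magnifier, part of the stand: horizontal disc 104 mm across, 9 mm thick; origin at its centre, 178 mm above the edge and 30 mm behind it (stand's x), on a post 53 mm further back. It hangs over the edge, so a gripper pointing straight down cannot reach the bar there: lean the tool 30 to 45 degrees, its wrist towards the stand's -x side. Not to be struck.
- carrier: Tube carrier, loose, lying across the knife edge: flat aluminium bar 340 (its y) x 14 (x) x 7 (z) mm, 0.12 to 0.18 kg; origin at mid-length on the bar's underside, z up. At y = +115 and -115 mm a stirrup holds a cradle plate 58 (x) x 30 (y) mm, 20 mm below the bar, with two capped tubes hanging to 87 mm below the bar. The tubes' unknown filling puts the balance point between y = -28 and +10 mm.
- knob_left (a point): Centre of the top of the carrier's +y lifting knob: 16 mm in diameter, 25 mm high, standing on the bar's top at y = +155 mm (this point is 32 mm above the bar's underside). The bar slides with ordinary friction when a knob is pushed or pulled along it; the knob rises or sinks about 23 mm as the bar tips.
- knob_right (a point): The same at y = -155 mm. At the start the carrier lies too far to this side (-y), by about 1 to 5 cm, and this end is down. The mass centre is 20 to 30 mm below the bar: within 3 to 4 mm of balance the bar floats off both catches and tilts 2 to 3 degrees per mm of error, the side it is too far to being lower; further off it drops on to a catch.
- hanger: Hanger clip, loose steel saddle, 14 g, standing upright on the bench; origin at the centre of its underside (leg bottoms), z up. Plate 28 (x) x 18 (y) mm with a leg down each x side; the channel between the legs runs along y, 18.9 mm wide, 6 mm deep, and goes over the 14 mm bar. On the plate stands the eye, an arch of 9 mm round steel in the x-z plane, 27 mm wide, 10 to 48 mm above the origin.
- hanger_seat (a point): Underside of the clip's plate, mid-channel (6 mm above the clip's origin); it lies on the bar's top, 7 mm above the knife edge, when the clip is seated over the edge.
- hanger_eye (a point): Centre of the clip's eye, 36 mm above the clip's origin: the place to pinch it, across its 9 mm thickness (along the clip's y). The clip is 180-degree symmetric.
- saline_bottle: Clear bottle 68 mm across, 260 mm tall with the syringe in its stopper, standing at the back; origin at the centre of its underside. To be left alone.
- bench_timer: White bench timer 62 x 66 x 18 mm at the left; to be left alone.
- masking_tape: Roll of tape 100 mm across, 25 mm high, at the left; to be left alone.
- white_cap_vial: Small white vial with a white screw cap, 22 mm across, 48 mm high, standing between stand and clip; to be left alone.
- beaker: Small glass beaker 44 mm across, 58 mm high, behind on the left; to be left alone.
- forceps: Steel forceps 123 mm long lying at the front edge of the bench; to be left alone.

How it is judged:
By the outcome, as a careful person would: the job done as asked, in the order asked, and still so for the second after the job is handed in, with the robot touching nothing.
It also fails if it takes over 72 s, if anything falls off the work surface, if the arm or the gripper's body presses on something with over 40 N, if the wrist force passes 120 N, or if a joint passes its speed limit or range.

ROBOT

A 7-joint arm with a two-finger parallel gripper is mounted at the origin on a cart in front of the work surface, level with it; the furniture and walls round the work are solid. World frame = base frame: x ahead of the robot, y to its left, z up, the work surface at z = 0. Lengths are in mm, angles in rad, forces in N, time in s.
With the tool pointing down it reaches from about 350 to 900 mm from the base axis. Payload 7.2 kg.
Tool frame: the origin (TCP) lies at the very end of the fingers, on their centre line; the grasp point (between the pads) lies robot.grasp_offset behind it (robot.grasp_offset is the distance from the TCP to the grasp point, in mm); z points along the fingers, y is the line along which they close (so a half turn about z gives the same grasp; the last joint's range is limited). The gripper opens to 88 mm and grips with 3 to 60 N. Pads are 20 mm wide; open, the fingers measure 115 mm over their backs; the gripper's body (75 mm by 178 mm) begins 61 mm behind the grasp point.
Start: joints at [-1.359, 0.411, -0.013, 1.596, 0.006, 1.134, -0.082], TCP at [172.612, 600.695, 222.653] pointing down, gripper open.
Joint ranges: [-2.95, 2.95], [-0.29, 1.99], [-1.47, 1.44], [0.14, 2.54], [-1.03, 4.17], [0.13, 1.85], [-2.86, 2.86]. Speed limits (rad/s): [2.39, 2.39, 3.01, 3.01, 3.14, 3.14, 3.14].

INTERFACE

Orientations are given as a rotation vector (axis times angle).
In Python, from cell import get_state, capture, hand_in, robot gives the robot as it stands.
- The arm moves only by the tool servo_tool, never from a script. Its argument "increments" is text: rows parted by semicolons, each of 7 numbers parted by spaces: the opening, from 0 (shut) to 1 (fully open), then the shift along the tool's x, y, z in m, then the turn, a rotation vector about the tool's x, y, z in rad. In form: grip tx ty tz ax ay az; .... A call has 1 to 12 rows; each row is the pose to reach, as a shift and turn from the pose commanded when the call began, along the tool's axes at that moment; what a row does not reach only later rows make up. A row lasts 1/8 s, in which the tool goes at most 62.5 mm and 10.7 degrees, less where a joint would pass 70% of its speed; a pose out of reach is approached as far as the arm can. A call with a gripper value outside its range is refused whole. The fingers move at their own pace and stop on an object; "newtons" is the grip in N (left out, the last holds). Time passes only in rows, so rows that repeat a pose let the fingers close. It gives the time, the measured TCP pose, the force, the opening and the grip force at its end, in the units of the state.
- get_state(): the state, without advancing time (a new reading comes with each control period).
- capture(name): name is "scene" or "top" or "wrist"; returns a dict with "color" (480x640x3 uint8, blue, green, red), "fx", "fy", "cx", "cy" (pixels), "dist_coeffs" ([k1, k2, p1, p2, k3] as OpenCV has them; the pictures are not rectified), "R" (3x3) and "t" (3): a world point X has camera coordinates R X + t. Camera axes: x right, y down, z forward; pixel columns grow to the right and rows downward; lengths in mm; the calibration is good to about 2 mm. A picture is of the moment at which its call begins. There is no depth.
- hand_in(): hands the job in; it is judged then, once.
The state is a dict: "time_s": time; "joints": joint angles; "qvel": joint speeds; "joint_torque": joint torques, N m; "eef_pos": TCP position; "eef_rot": TCP orientation; "ft_force": force on the tool from outside, world axes, zero at the start; "torque": the same for the moment, N m; "opening": finger opening in mm; "grasp_force": force on a finger pad.
Only numpy, scipy, OpenCV 4.12 (cv2) and the standard library are available. Lean on these libraries where they do the work, as an engineer would, in place of code of your own. Each camera call takes 0.05 s, during which the arm holds its last target. There are 200 camera calls.

## Working session

There is one attempt and no reset: what is moved stays moved. The work goes in short steps, Python scripts to look and compute and a tool call to move; the robot and the scene stay as the last step left them, time stands still between calls to the robot, and variables do not carry over. Pictures are saved under pics/ and viewed, at most 10 in all, crops included, and the job is handed in when it is done.

Besides the shell and the picture viewer there is one more tool, called after "Call:" by a JSON object that holds its "method" and its "body". servo_tool: Moves the arm, as the interface text tells. Its arguments: {"type":"object","properties":{"increments":{"type":"string"},"newtons":{"type":"number"}},"required":["increments"]}

```bash
mkdir -p pics; ls; cat > h.py <<'E'
import numpy as np, cv2
from cell import get_state, capture, hand_in, robot
from scipy.spatial.transform import Rotation as Ro
def ray(c,uv):
    K=np.array([[c['fx'],0,c['cx']],[0,c['fy'],c['cy']],[0,0,1]])
    p=cv2.undistortPoints(np.array([[uv]],float),K,np.array(c['dist_coeffs']))[0,0]
    R=np.array(c['R']);t=np.array(c['t'])
    return -R.T@t, R.T@np.array([p[0],p[1],1])
def atz(c,uv,z):
    o,d=ray(c,uv); return o+d*(z-o[2])/d[2]
def proj(c,X):
    K=np.array([[c['fx'],0,c['cx']],[0,c['fy'],c['cy']],[0,0,1]])
    return cv2.projectPoints(np.array(X,float).reshape(-1,1,3),cv2.Rodrigues(np.array(c['R']))[0],np.array(c['t'],float),K,np.array(c['dist_coeffs']))[0][:,0]
E
python3 - <<'E'
from h import *
a=capture('scene');b=capture('top')
cv2.imwrite('pics/s0.png',a['color']);cv2.imwrite('pics/t0.png',b['color'])
import pickle;pickle.dump((a,b),open('c0.pkl','wb'))
for c in(a,b): print(-np.array(c['R']).T@np.array(c['t']), np.array(c['R'])[2],c['fx'])
print(get_state(), robot.grasp_offset)
E
```

```text
pics
[-490.09212941 -635.06270018  828.39113547] [ 0.72002284  0.54472377 -0.42993385] 596.4350869634085
[ 427.22935546  167.87034461 1408.10890188] [ 0.14238704 -0.01112107 -0.98974858] 490.0599607778484
{'time_s': 0.1, 'joints': array([-1.35920423,  0.41185096, -0.01270829,  1.59692439,  0.00560975,
        1.1342932 , -0.08218816]), 'qvel': array([-0.00079261, -0.00269319,  0.00056818, -0.00200509,  0.00214122,
        0.00019991, -0.00116923]), 'joint_torque': array([ 3.29664530e-03, -5.89099967e+01,  6.44104332e-01, -2.91702998e+01,
       -5.37910382e-02,  1.45548649e-02,  5.41658835e-05]), 'eef_pos': array([172.51735466, 600.26243031, 221.8885671 ]), 'eef_rot': array([-4.37994708e-01, -3.11081915e+00,  2.25784453e-03]), 'ft_force': array([ 0.13600392, -0.22559936,  0.50192941]), 'torque': array([0.0268197 , 0.02629743, 0.03491214]), 'grasp_force': 0.0, 'opening': 88.02666487450885} 18.700000000000003
```

View pics/s0.png

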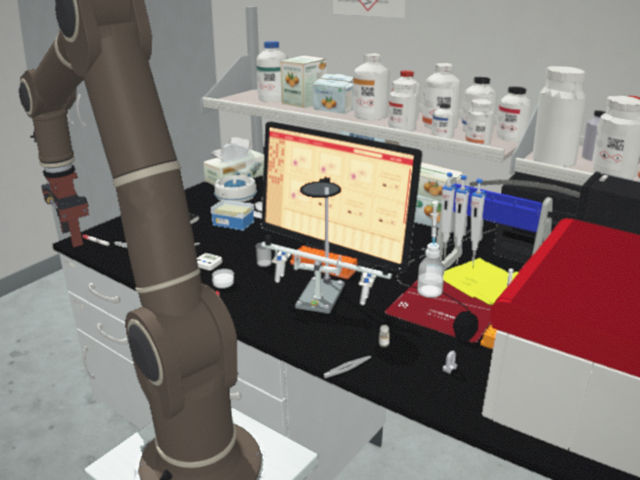

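View pics/t0.png

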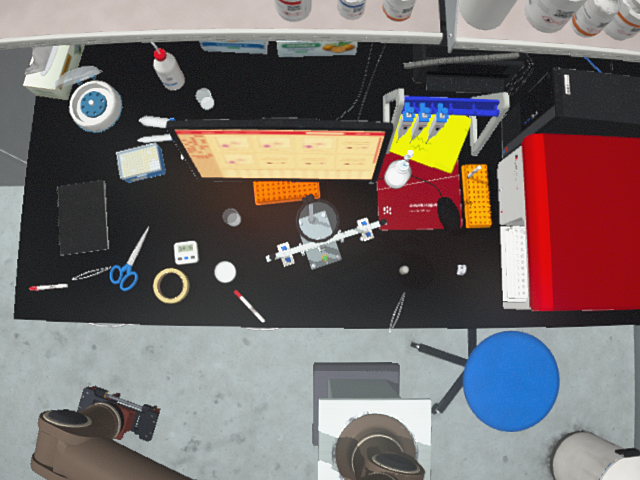

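Scene view: the stand and carrier are at about (325,270), clip (450,361), vial (384,335). Top view: carrier runs (268,259)–(383,222), clip (461,269), vial (404,270), magnifier (318,219). I'll zoom in.

```bash
python3 - <<'E'
from h import *
import pickle;a,b=pickle.load(open('c0.pkl','rb'))
A=cv2.resize(a['color'][170:380,245:475],None,fx=3.4,fy=2.8,interpolation=cv2.INTER_CUBIC)[:, :782]
A=cv2.resize(a['color'][170:320,245:405],None,fx=2.5*2,fy=2.5*2,interpolation=3)[:,:]
A=cv2.resize(a['color'][225:325,245:405],(800,500),interpolation=3)
B=cv2.resize(b['color'][185:285,260:420],(800,500),interpolation=3)
cv2.imwrite('pics/s1.png',A);cv2.imwrite('pics/t1.png',B)
for uv in [(270,259),(383,222)]: print(atz(b,uv,150))
print(atz(b,(461,270),25),atz(a,(450,370),0),atz(b,(404,271),24),atz(a,(384,345),0),atz(b,(318,219),303),atz(a,(321,189),303))
E
```

```text
[533.85908096 288.00979115 150.        ]
[634.30475737  -3.96261854 150.        ]
[ 518.95600516 -245.51130526   25.        ] [ 516.52039134 -249.60129106    0.        ] [514.95461082 -80.45889972  24.        ] [514.09715611 -81.17157328   0.        ] [614.011532   166.02546889 303.        ] [610.36402963 168.42675224 303.        ]
```

View pics/s1.png

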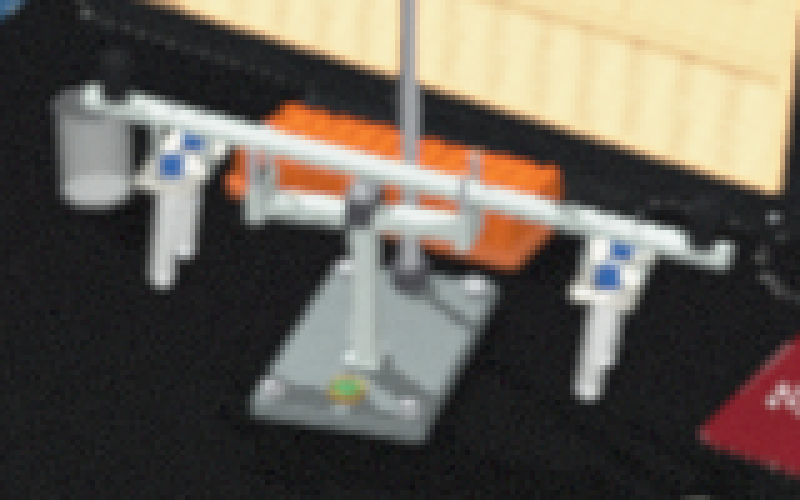

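View pics/t1.png

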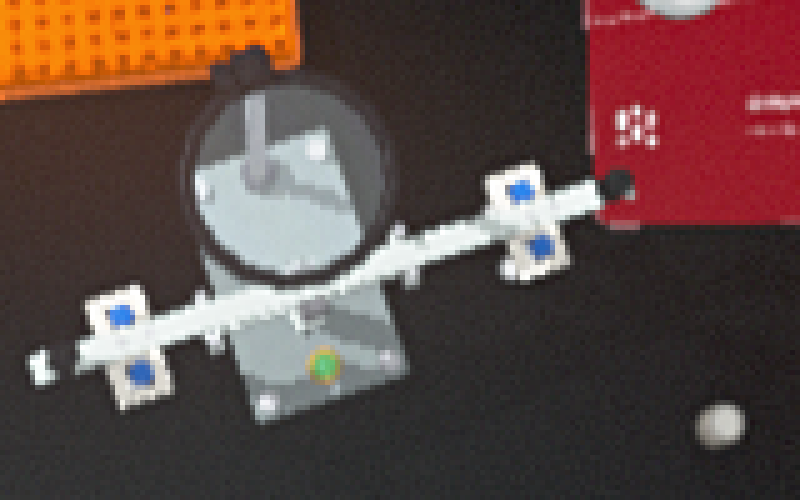

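```bash
cat > fit.py <<'E'
from h import *
import pickle;a,b=pickle.load(open('c0.pkl','rb'))
from scipy.optimize import least_squares as ls
T=lambda u,v:(260+u/5,185+v/5); S=lambda u,v:(245+u/5,225+v/5)
P=[(b,(11.5,55,137),T(202,300)),(b,(-11.5,55,137),T(215,340)),(b,(11.5,-55,137),T(400,232)),(b,(-11.5,-55,137),T(412,278)),
(b,(-53,46,10),T(262,421)),(b,(-53,-46,10),T(408,372)),(b,(97,-46,14),T(330,130)),(b,(30,0,303),T(288,177)),
(a,(30,0,303),(321,189)),(a,(-53,46,14),S(250,408)),(a,(-53,-46,14),S(427,432)),(a,(97,-46,14),S(498,288))]
def W(p,l):
    c,s=np.cos(p[2]),np.sin(p[2]);return np.array([p[0]+c*l[0]-s*l[1],p[1]+s*l[0]+c*l[1],l[2]])
def f(p): return np.concatenate([proj(c,W(p,l))[0]-uv for c,l,uv in P])
if __name__=='__main__':
    r=ls(f,[580,150,-.3],loss='soft_l1',x_scale=[10,10,.1]);p=r.x
    print(p,np.degrees(p[2]));print(f(p).reshape(-1,2).round(1))
    # knobs in top: bar tipped 8.5deg, -y down
    for n,uv,z in(('L',T(63,358),125+7+25+23),('R',T(620,183),125+32-23)):
        X=atz(b,uv,z);d=X[:2]-p[:2];c,s=np.cos(p[2]),np.sin(p[2])
        print(n,X,c*d[0]+s*d[1],-s*d[0]+c*d[1])
E
python3 fit.py
python3 - <<'E'
from h import *
s=get_state();print(Ro.from_rotvec(s['eef_rot']).as_matrix().round(3))
E
```

```text
[5.80280600e+02 1.55956354e+02 3.38135276e-01] 19.373724226763787
[[-0.3 -0.1]
 [-0.1  0.2]
 [-0.1  0.2]
 [ 0.4 -0.8]
 [-0.8  1.1]
 [ 0.5  0.6]
 [-0.7 -0.2]
 [ 0.4  0.9]
 [ 0.4  0.4]
 [ 0.5 -1.6]
 [-0.2 -1. ]
 [ 0.6 -0.9]]
L [537.45915198 278.74985222 180.        ] 0.33742842499795955 130.04539930614948
R [638.0475871   -8.81456556 134.        ] -0.16329129791953534 -174.6037052945557
[[-0.961  0.276 -0.   ]
 [ 0.276  0.961 -0.001]
 [-0.    -0.001 -1.   ]]
```

```bash
cat >> h.py <<'E'
TH=0.3381; P0=np.array([580.3,156.0])
XS=np.array([np.cos(TH),np.sin(TH),0]);YS=np.array([-np.sin(TH),np.cos(TH),0]);ZS=np.array([0,0,1.])
def st(x,y,z): return np.array([*P0,0])+x*XS+y*YS+z*ZS
def tost(X): d=np.array(X)-[*P0,0]; return np.array([d@XS,d@YS,d[2]])
def orient(lean,xs=XS,ys=YS):
    L=np.radians(lean); z=np.sin(L)*xs-np.cos(L)*ZS
    return np.column_stack([np.cross(ys,z),ys,z])
def inc(target,Rt):
    """increments from measured pose (m, rad)"""
    s=get_state();R=Ro.from_rotvec(s['eef_rot']).as_matrix()
    d=R.T@(np.array(target)-s['eef_pos'])/1000
    r=Ro.from_matrix(R.T@Rt).as_rotvec()
    return d.round(4), r.round(4)
def blues(c,box):
    x0,y0,x1,y1=box;im=c['color'][y0:y1,x0:x1].astype(float)
    w=np.clip(im[...,0]-np.maximum(im[...,1],im[...,2])-50,0,None)
    n,l,stt,_=cv2.connectedComponentsWithStats((w>0).astype(np.uint8))
    out=[]
    for i in range(1,n):
        m=(l==i)*w
        if m.sum()<150: continue
        yy,xx=np.mgrid[y0:y1,x0:x1]; out.append((round((m*xx).sum()/m.sum(),2),round((m*yy).sum()/m.sum(),2),round(m.sum())))
    return out
E
python3 - <<'E'
from h import *
import pickle;a,b=pickle.load(open('c0.pkl','rb'))
print(dir(robot))
print(blues(a,(255,235,395,300)));print(blues(b,(265,205,390,275)))
for l in(35,):
  print(inc(st(-60,130,260),orient(l)))
E
```

```text
['PlanningError', '__class__', '__delattr__', '__dict__', '__dir__', '__doc__', '__eq__', '__format__', '__ge__', '__getattribute__', '__getstate__', '__gt__', '__hash__', '__init__', '__init_subclass__', '__le__', '__lt__', '__module__', '__ne__', '__new__', '__reduce__', '__reduce_ex__', '__repr__', '__setattr__', '__sizeof__', '__str__', '__subclasshook__', '__weakref__', 'grasp_offset']
[]
[(np.float64(363.79), np.float64(222.85), 572), (np.float64(367.9), np.float64(233.83), 274), (np.float64(283.8), np.float64(247.69), 611), (np.float64(287.78), np.float64(259.16), 306)]
(array([-0.3904, -0.2432, -0.0377]), array([-0.19  , -0.5914, -0.5979]))
```

```bash
sed -i 's/-50,0,None/-thr,0,None/; s/def blues(c,box)/def blues(c,box,thr=25,mn=120)/; s/m.sum()<150/m.sum()<mn/; s/out.append((round/out.append((round/' h.py
cat >> h.py <<'E'
BA=(258,235,395,300);BB=(265,205,390,275)
from scipy.optimize import least_squares
def car(th,yb,x,y,z):
    t=np.radians(th); Y=y-yb
    return st(x,Y*np.cos(t)-z*np.sin(t),125+Y*np.sin(t)+z*np.cos(t))
def cen(l): return np.array([q[:2] for q in sorted(l,key=lambda q:-q[2])],float)
def pred(c,th,yb,xc,zc): return proj(c,[car(th,yb,sx*xc,sy*115,zc) for sy in(1,-1) for sx in(1,-1)])
def match(c,pr,l):
    l=cen(l); r=[]
    for p in pr:
        if len(l):
            d=np.hypot(*(l-p).T);i=d.argmin()
            if d[i]<8:r.append(l[i]-p);continue
        r.append([np.nan]*2)
    return np.array(r)
E
python3 - <<'E'
from h import *
import pickle;a,b=pickle.load(open('c0.pkl','rb'))
la=blues(a,BA);lb=blues(b,BB);print([tuple(map(float,q)) for q in la])
def f(p): return np.nan_to_num(np.concatenate([match(a,pred(a,8.5,p[0],p[1],p[2]),la),match(b,pred(b,8.5,p[0],p[1],p[2]),lb)]).ravel())
best=min((least_squares(f,[22,x,z],x_scale=[5,5,5],diff_step=1e-3) for x in(12,15,18) for z in(-15,-5)),key=lambda r:r.cost+100*(r.fun==0).sum())
print(best.x,best.fun.reshape(-1,2).round(2))
E
```

```text
[(282.96, 253.03, 190.0), (278.79, 257.59, 444.0), (368.71, 274.81, 234.0), (366.11, 279.98, 552.0)]
[ 16.84012853  15.52360391 -14.06304213] [[-0.58  1.33]
 [-0.61  0.55]
 [-0.44 -0.24]
 [-0.31 -0.99]
 [ 0.06 -1.61]
 [ 0.33 -1.28]
 [-0.2  -1.23]
 [ 0.09 -0.94]]
```

Call:
{"method": "servo_tool", "body": {"increments": "0.3 -0.06 -0.04 0 -0.03 -0.1 -0.1; 0.3 -0.12 -0.08 0 -0.06 -0.2 -0.2; 0.3 -0.18 -0.12 0 -0.095 -0.295 -0.3; 0.3 -0.24 -0.16 0 -0.13 -0.4 -0.4; 0.3 -0.30 -0.20 -0.02 -0.16 -0.5 -0.5; 0.3 -0.35 -0.22 -0.03 -0.19 -0.59 -0.598; 0.3 -0.39 -0.243 -0.038 -0.19 -0.591 -0.598; 0.3 -0.39 -0.243 -0.038 -0.19 -0.591 -0.598; 0.3 -0.39 -0.243 -0.038 -0.19 -0.591 -0.598"}}

```text
time_s: 1.23
eef_pos: [481.4, 257.5, 261.0]
eef_rot: [-0.421, 2.5, 0.136]
ft_force: [-0.1, 0.1, -0.2]
opening: 26.6
grasp_force: 0.0
```

```bash
python3 - <<'E'
from h import *
O=orient(35)
s=get_state();print(tost(s['eef_pos']))
for p in((-15,133.5,200),(5,133.5,162)): print(inc(st(*p),O))
E
```

```text
[-59.6001115  128.57121147 261.00809131]
(array([-0.0015,  0.005 ,  0.0756]), array([-0.0006,  0.0008, -0.0047]))
(array([0.004 , 0.005 , 0.1181]), array([-0.0006,  0.0008, -0.0047]))
```

Call:
{"method": "servo_tool", "body": {"increments": "0.3 -0.001 0.005 0.05 0 0 -0.005; 0.3 0 0.005 0.078 0 0 -0.005; 0.3 0.002 0.005 0.1 0 0 -0.005; 0.3 0.004 0.005 0.118 0 0 -0.005; 0.3 0.004 0.005 0.118 0 0 -0.005; 0.3 0.004 0.008 0.118 0 0 -0.005; 0.3 0.004 0.011 0.118 0 0 -0.005; 0.3 0.004 0.014 0.118 0 0 -0.005; 0.3 0.004 0.017 0.118 0 0 -0.005; 0.3 0.004 0.020 0.118 0 0 -0.005; 0.3 0.004 0.020 0.118 0 0 -0.005"}}

```text
time_s: 2.6
eef_pos: [534.3, 300.4, 161.8]
eef_rot: [-0.433, 2.498, 0.135]
ft_force: [0.3, -0.1, 0.2]
opening: 26.5
grasp_force: 0.4
```

```bash
cat >> h.py <<'E'
XC,ZC=15.52,-14.06
def pred3(c,th,yb,yaw):
    out=[]
    for sy in(1,-1):
        for sx in(1,-1):
            t=np.radians(th);w=np.radians(yaw);Y=sy*115-yb;x=sx*XC;z=ZC
            y2=Y*np.cos(t)-z*np.sin(t);z2=Y*np.sin(t)+z*np.cos(t)
            out.append(st(x*np.cos(w)-y2*np.sin(w),x*np.sin(w)+y2*np.cos(w),125+z2))
    return proj(c,out)
import pickle
def est(save=None,show=False):
    a0,b0=pickle.load(open('c0.pkl','rb'))
    a,b=capture('scene'),capture('top')
    if save: cv2.imwrite('pics/%s_s.png'%save,a['color']);cv2.imwrite('pics/%s_t.png'%save,b['color'])
    rs=[]
    for c0,c,B in((a0,a,BA),(b0,b,BB)):
        r0=match(c0,pred3(c0,8.5,16.84,0),blues(c0,B)); rs.append((c,r0,blues(c,B)))
    def f(p,raw=False):
        r=np.concatenate([match(c,pred3(c,*p)+r0,l) for c,r0,l in rs])
        return r if raw else np.append(np.where(np.isnan(r),5,r).ravel(),p[2]*.1)
    best=min((least_squares(f,[t,y,0],x_scale=[3,5,1],diff_step=1e-3,loss='soft_l1') for t in(8.5,4,0,-5,-8.5) for y in(15,5,-5,-15,-25)),key=lambda r:r.cost)
    q=f(best.x,True)
    print('th %.2f yb %.2f yaw %.2f'%tuple(best.x),'cost %.2f miss %d'%(best.cost,np.isnan(q[:,0]).sum()))
    if show: print(q.round(2).tolist())
    s=get_state();print('tool st',tost(s['eef_pos']).round(1),'F',np.round([s['ft_force']@XS,s['ft_force']@YS,s['ft_force'][2]],2),'t',s['time_s'],'open',round(s['opening'],1))
E
python3 -c "
from h import *
est('p1',True)"
```

```text
th 9.52 yb 2.91 yaw -0.49 cost 0.79 miss 0
[[-0.09, -0.22], [-0.13, -0.12], [-0.15, -0.04], [-0.24, -0.06], [-0.12, 0.26], [-0.03, -0.96], [0.22, -0.51], [0.39, -0.34]]
tool st [  4.6 151.4 161.9] F [ 0.22 -0.23 -0.62] t 2.7 open 26.5
```

Call:
{"method": "servo_tool", "body": {"increments": "0.3 0 0.002 0 0 0 0; 0.3 0 0.004 0 0 0 0; 0.3 0 0.006 0 0 0 0; 0.3 0 0.006 0 0 0 0; 0.3 0 0.003 0 0 0 0; 0.3 0 0.003 0 0 0 0; 0.3 0 0.003 0 0 0 0"}}

```text
time_s: 3.58
eef_pos: [533.5, 302.6, 161.8]
eef_rot: [-0.432, 2.499, 0.135]
ft_force: [0.3, 0.3, 0.5]
opening: 26.4
grasp_force: 0.2
```

```bash
python3 -c "
from h import *
est()"
```

```text
th 9.40 yb 0.64 yaw -0.39 cost 0.82 miss 0
tool st [  4.5 153.9 161.8] F [-0.25 -0.47 -0.82] t 3.675 open 26.2
```

Call:
{"method": "servo_tool", "body": {"increments": "0.3 0 0.003 0 0 0 0; 0.3 0 0.006 0 0 0 0; 0.3 0 0.009 0 0 0 0; 0.3 0 0.009 0 0 0 0; 0.3 0 0.009 0 0 0 0"}}

```text
time_s: 4.3
eef_pos: [530.4, 311.5, 161.8]
eef_rot: [-0.433, 2.498, 0.135]
ft_force: [-0.6, 0.3, 0.4]
opening: 26.4
grasp_force: 0.0
```

```bash
python3 -c "
from h import *
est()"
```

```text
th 7.53 yb -8.14 yaw -0.42 cost 1.30 miss 0
tool st [  4.5 163.1 161.8] F [ 0.15 -0.12 -0.23] t 4.4 open 26.3
```

Call:
{"method": "servo_tool", "body": {"increments": "0.3 0 -0.003 0 0 0 0; 0.3 0 -0.005 0 0 0 0; 0.3 0 -0.005 0 0 0 0; 0.3 0 -0.005 0 0 0 0; 0.3 0 -0.005 0 0 0 0; 0.3 0 -0.005 0 0 0 0"}}

```text
time_s: 5.15
eef_pos: [532.1, 306.5, 161.7]
eef_rot: [-0.433, 2.499, 0.134]
ft_force: [0.5, 0.4, -0.1]
opening: 26.4
grasp_force: 0.0
```

```bash
python3 -c "
from h import *
est('p2',True)"
```

```text
th -5.72 yb -8.07 yaw 0.30 cost 9.21 miss 1
[[-0.06, -0.65], [0.03, -0.45], [-0.12, -0.57], [-0.74, -0.39], [0.47, -0.18], [nan, nan], [0.25, -0.39], [-0.02, -0.2]]
tool st [  4.4 158.  161.7] F [0.3  0.56 0.22] t 5.25 open 26.3
```

Call:
{"method": "servo_tool", "body": {"increments": "0.3 0 0 0 0 0 0; 0.3 0 0 0 0 0 0; 0.3 0 0 0 0 0 0"}}

```text
time_s: 5.62
eef_pos: [532.1, 306.4, 161.7]
eef_rot: [-0.432, 2.499, 0.134]
ft_force: [0.9, 0.2, 0.2]
opening: 26.5
grasp_force: 0.0
```

```bash
python3 -c "
from h import *
est('p3',True)"
```

```text
th -3.94 yb -7.65 yaw 0.44 cost 13.29 miss 1
[[0.01, -0.1], [0.14, -0.03], [-2.29, 2.44], [0.36, -2.58], [0.3, -0.16], [nan, nan], [0.18, -0.26], [-0.12, -0.02]]
tool st [  4.4 157.9 161.7] F [ 0.33 -0.21  0.61] t 5.725 open 26.4
```

Call:
{"method": "servo_tool", "body": {"increments": "0.3 0 0 0 0 0 0; 0.3 0 0 0 0 0 0; 0.3 0 0 0 0 0 0; 0.3 0 0 0 0 0 0; 0.3 0 0 0 0 0 0; 0.3 0 0 0 0 0 0; 0.3 0 0 0 0 0 0; 0.3 0 0 0 0 0 0"}}

```text
time_s: 6.72
eef_pos: [532.1, 306.4, 161.7]
eef_rot: [-0.433, 2.499, 0.134]
ft_force: [0.3, -0.1, 0.5]
opening: 26.5
grasp_force: 0.0
```

```bash
python3 -c "
from h import *
est('p4',True)
a=cv2.imread('pics/p4_s.png');b=cv2.imread('pics/p4_t.png')
cv2.imwrite('pics/p4.png',np.vstack([cv2.resize(a[235:295,245:405],(800,300),interpolation=3),cv2.resize(b[195:255,260:420],(800,300),interpolation=3)]))"
```

```text
th -7.27 yb -8.54 yaw 0.12 cost 9.08 miss 1
[[-0.04, -0.71], [0.16, -0.5], [-0.11, -0.65], [-0.49, -0.45], [0.24, -0.09], [nan, nan], [0.22, -0.34], [-0.1, -0.12]]
tool st [  4.4 157.9 161.8] F [-0.46 -0.91  0.33] t 6.825 open 26.3
```

View pics/p4.png

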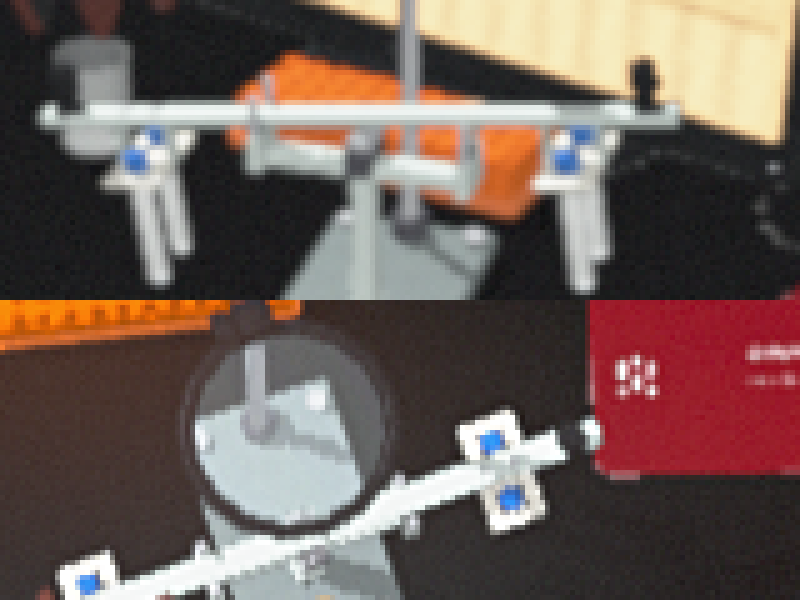

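The left end is now lower: bar at crop (40,115)–(680,112), and the gripper's fingers stand around the left knob at (70,80). I'll check whether it is resting or still swinging.

Call:
{"method": "servo_tool", "body": {"increments": "0.3 0 0 0 0 0 0; 0.3 0 0 0 0 0 0; 0.3 0 0 0 0 0 0"}}

```text
time_s: 7.2
eef_pos: [532.1, 306.4, 161.7]
eef_rot: [-0.432, 2.499, 0.134]
ft_force: [-0.0, 0.7, 0.3]
opening: 26.3
grasp_force: 0.0
```

```bash
python3 -c "
from h import *
for i in range(4): est()"
```

```text
th -7.29 yb -8.53 yaw 0.11 cost 9.08 miss 1
tool st [  4.4 157.9 161.7] F [ 0.02 -0.04  0.48] t 7.3 open 26.3
th -7.26 yb -8.53 yaw 0.12 cost 9.11 miss 1
tool st [  4.4 157.9 161.7] F [ 0.48  0.32 -0.74] t 7.4 open 26.3
th -7.27 yb -8.52 yaw 0.13 cost 9.08 miss 1
tool st [  4.4 157.9 161.7] F [0.55 0.07 0.34] t 7.5 open 26.3
th -7.28 yb -8.55 yaw 0.12 cost 9.10 miss 1
tool st [  4.4 157.9 161.7] F [-0.7  -0.18  0.1 ] t 7.6 open 26.2
```

Call:
{"method": "servo_tool", "body": {"increments": "0.3 0 0.008 0 0 0 0; 0.3 0.0115 0.008 0.0165 0 0 0; 0.3 0.0215 0.008 0.031 0 0 0; 0.3 0.0215 0.006 0.031 0 0 0; 0.3 0.0215 0.003 0.031 0 0 0; 0.3 0.0215 0 0.031 0 0 0; 0.3 0.0215 -0.002 0.031 0 0 0; 0.3 0.0215 -0.002 0.031 0 0 0; 0.3 0.0215 0.0015 0.031 0 0 0; 0.3 0.014 0.0015 0.02 0 0 0; 0.3 0.008 0.0015 0.011 0 0 0; 0.3 0.008 0.0015 0.011 0 0 0"}}

```text
time_s: 9.1
eef_pos: [531.7, 307.9, 148.9]
eef_rot: [-0.431, 2.498, 0.135]
ft_force: [0.3, -0.7, -1.4]
opening: 26.3
grasp_force: 0.0
```

```bash
python3 -c "
from h import *
est('p5',True);est();est()"
```

```text
th 0.85 yb -3.36 yaw -0.52 cost 0.79 miss 0
[[-0.05, -0.37], [0.14, -0.19], [0.13, -0.18], [-0.19, -0.29], [0.02, 0.24], [-0.49, -0.8], [0.09, -0.5], [0.1, -0.34]]
tool st [  4.1 159.1 147.9] F [ 0.02 -0.44  0.56] t 9.2 open 26.2
th 2.82 yb -3.18 yaw -0.47 cost 0.58 miss 0
tool st [  3.9 159.1 147.6] F [ 0.51 -0.49 -0.24] t 9.3 open 26.3
th 4.20 yb -3.04 yaw -0.35 cost 0.76 miss 0
tool st [  3.9 159.2 147.5] F [ 0.33 -0.38 -0.47] t 9.4 open 26.3
```

Call:
{"method": "servo_tool", "body": {"increments": "0.3 0 0 0 0 0 0; 0.3 0 0 0 0 0 0; 0.3 0 0 0 0 0 0; 0.3 0 0 0 0 0 0; 0.3 0 0 0 0 0 0; 0.3 0 0 0 0 0 0; 0.3 0 0 0 0 0 0; 0.3 0 0 0 0 0 0"}}

```text
time_s: 10.4
eef_pos: [531.4, 307.7, 148.1]
eef_rot: [-0.432, 2.499, 0.134]
ft_force: [-0.2, -0.2, 0.3]
opening: 26.0
grasp_force: 0.0
```

```bash
python3 -c "
from h import *
est();est();est()"
```

```text
th -0.46 yb -2.91 yaw -0.25 cost 5.84 miss 0
tool st [  4.2 159.4 148.1] F [-0.07 -0.26 -0.02] t 10.5 open 26.5
th -0.25 yb -3.09 yaw -0.40 cost 0.91 miss 0
tool st [  4.2 159.3 148.1] F [0.87 0.39 0.41] t 10.6 open 26.3
th 0.50 yb -2.91 yaw -0.32 cost 5.78 miss 0
tool st [  4.2 159.4 148.1] F [ 0.09 -0.91 -0.25] t 10.7 open 26.4
```

Call:
{"method": "servo_tool", "body": {"increments": "0.3 0 0 0 0 0 0; 0.3 0 0 0 0 0 0; 0.3 0 0 0 0 0 0; 0.3 0 0 0 0 0 0; 0.3 0 0 0 0 0 0; 0.3 0 0 0 0 0 0; 0.3 0 0 0 0 0 0; 0.3 0 0 0 0 0 0; 0.3 0 0 0 0 0 0; 0.3 0 0 0 0 0 0; 0.3 0 0 0 0 0 0; 0.3 0 0 0 0 0 0"}}

```text
time_s: 12.2
eef_pos: [531.4, 307.7, 148.1]
eef_rot: [-0.433, 2.499, 0.134]
ft_force: [-0.0, 0.5, -0.4]
opening: 26.7
grasp_force: 0.0
```

```bash
python3 -c "
from h import *
est();est();est()
est('p6',True)"
```

```text
th 1.00 yb -2.85 yaw -0.26 cost 5.81 miss 0
tool st [  4.2 159.4 148.1] F [ 0.01  0.45 -0.49] t 12.3 open 26.5
th 1.00 yb -2.83 yaw -0.26 cost 5.79 miss 0
tool st [  4.2 159.3 148.1] F [ 0.76 -0.74 -0.32] t 12.4 open 26.1
th 1.02 yb -2.82 yaw -0.25 cost 5.79 miss 0
tool st [  4.2 159.3 148.1] F [ 0.74 -0.35  0.19] t 12.5 open 26.4
th 1.01 yb -2.84 yaw -0.25 cost 5.79 miss 0
[[-0.12, -0.2], [0.03, 0.12], [-2.16, 2.79], [0.61, -2.27], [0.06, 0.21], [-0.49, -0.97], [0.24, -0.48], [0.29, -0.33]]
tool st [  4.2 159.4 148.1] F [-0.09  0.12  0.04] t 12.6 open 26.3
```

```bash
python3 - <<'E'
from h import *
a=cv2.imread('pics/p6_s.png')
a0,b0=pickle.load(open('c0.pkl','rb'))
# local shift: front pins / catch tops calibrates overlay
for t in(30,45,60,80): print(t,[tuple(map(float,q)) for q in blues({'color':a},BA,t,40)])
cv2.imwrite('pics/p6.png',cv2.resize(a[238:288,247:387],(798,600)[0:1]+(285,),interpolation=3))
print('level overlay front-bottom edge',((proj(a0,[st(-7,y,125) for y in(-160,-100,-55,0,55,100,160)])-[247,238])*5.7).round(1).tolist())
print('catch tops front',((proj(a0,[st(-7,y,116.8) for y in(-55,55)])-[247,238])*5.7).round(1).tolist())
E
```

```text
30 [(276.33, 256.2, 127.0), (272.17, 261.02, 397.0), (360.29, 270.86, 850.0)]
45 [(276.36, 256.3, 44.0), (272.05, 260.97, 170.0), (362.62, 267.41, 85.0), (359.44, 272.13, 343.0)]
60 [(359.33, 271.87, 132.0)]
80 []
level overlay front-bottom edge [[759.4, 177.9], [623.4, 159.7], [523.1, 146.2], [402.6, 129.9], [284.4, 113.9], [189.5, 101.0], [65.6, 84.1]]
catch tops front [[523.0, 162.7], [284.8, 130.2]]
```

View pics/p6.png

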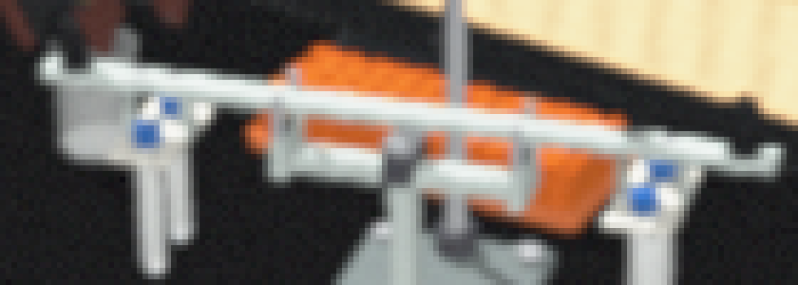

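The picture shows the bar floating, ends at (50,68) and (760,158), parallel to the stand's cross-beam, with its slope midway between the two catch-rest slopes. So it is level and balanced. I'll retreat and go look at the clip.

```bash
python3 - <<'E'
from h import *
O=orient(35); tz=O[:,2]
p=get_state()['eef_pos']
print(inc(p-tz*90,O), inc(np.array([517,-248,30])-180*tz,O))
E
```

```text
(array([-0.    ,  0.0001, -0.09  ]), array([0.0012, 0.0004, 0.0044])) (array([ 0.2321, -0.5183, -0.1975]), array([0.0012, 0.0004, 0.0044]))
```

Call:
{"method": "servo_tool", "body": {"increments": "0.3 0 0 -0.015 0 0 0; 0.3 0 0 -0.05 0 0 0; 0.3 0 0 -0.1 0 0 0; 0.35 0.02 -0.04 -0.12 0 0 0; 0.4 0.045 -0.095 -0.135 0 0 0; 0.4 0.07 -0.15 -0.145 0 0 0; 0.4 0.095 -0.205 -0.155 0 0 0; 0.4 0.12 -0.26 -0.165 0 0 0; 0.4 0.145 -0.315 -0.17 0 0 0; 0.4 0.17 -0.37 -0.18 0 0 0; 0.4 0.195 -0.43 -0.19 0 0 0; 0.4 0.22 -0.485 -0.195 0 0 0"}}

```text
time_s: 14.1
eef_pos: [427.5, -134.8, 195.5]
eef_rot: [-0.433, 2.499, 0.135]
ft_force: [2.1, 0.5, -0.2]
opening: 35.2
grasp_force: 0.0
```

Call:
{"method": "servo_tool", "body": {"increments": "0.4 0.012 -0.033 -0.003 0 0 0; 0.4 0.012 -0.033 -0.003 0 0 0; 0.4 0.012 -0.033 -0.003 0 0 0"}}

```text
time_s: 14.48
eef_pos: [428.3, -166.3, 191.9]
eef_rot: [-0.435, 2.503, 0.136]
ft_force: [-1.6, -0.3, 1.6]
opening: 34.9
grasp_force: 0.0
```

```bash
python3 - <<'E'
from h import *
c=capture('wrist');pickle.dump(c,open('w1.pkl','wb'));cv2.imwrite('pics/w1.png',c['color'])
est('p7',True);print(get_state()['eef_pos'],proj(c,[517,-248,0]))
print(blues({'color':cv2.imread('pics/p7_s.png')},BA,45,40))
E
```

```text
th 1.26 yb -2.48 yaw 0.11 cost 16.58 miss 2
[[-0.06, -0.16], [-0.04, 0.08], [nan, nan], [nan, nan], [-0.09, -0.02], [-0.36, 0.11], [0.27, -0.24], [0.24, -0.04]]
tool st [-250.5 -253.7  191.9] F [-0.3   0.45 -0.41] t 14.625 open 34.6
[ 428.18719601 -166.45179838  191.90762709] [[181.7716232  135.71166267]]
[(np.float64(276.42), np.float64(256.35), 69), (np.float64(272.16), np.float64(260.9), 297)]
```

View pics/w1.png

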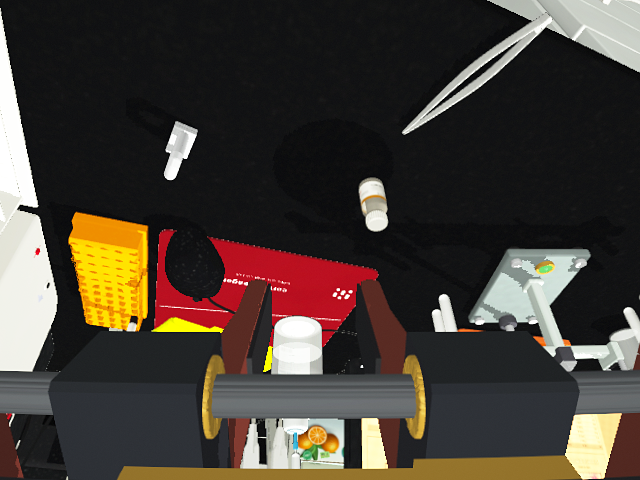

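The wrist view shows the clip at (180,150) with its eye nearly edge-on, the vial at (374,200), and forceps, with the stand at the right. I'll zoom in for the clip's yaw.

```bash
python3 - <<'E'
from h import *
c=pickle.load(open('w1.pkl','rb'))
cv2.imwrite('pics/w1z.png',cv2.resize(c['color'][110:190,150:230],(640,640)[:1]+(600,),interpolation=3)[:, :])
E
```

```text
(no output)
```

View pics/w1z.png

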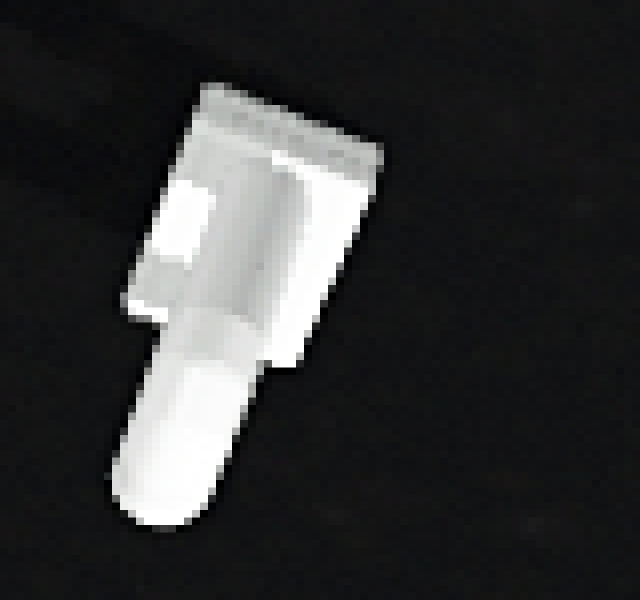

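```bash
cat >> h.py <<'E'
def clipfit(c,pts,x0):
    def W(p,l): 
        a,b=np.cos(p[2]),np.sin(p[2]); return [p[0]+a*l[0]-b*l[1],p[1]+b*l[0]+a*l[1],l[2]]
    f=lambda p: (proj(c,[W(p,l) for l,_ in pts])-[u for _,u in pts]).ravel()
    r=least_squares(f,x0,x_scale=[10,10,.1]);print('clip',r.x,'deg',np.degrees(r.x[2]),r.fun.round(1).tolist());return r.x
E
python3 - <<'E'
from h import *
c=pickle.load(open('w1.pkl','rb'))
Z=lambda u,v:(150+u/8-.4,110+v/7.5-.4)
p=clipfit(c,[((-14,-9,0),Z(205,85)),((-14,9,0),Z(385,148)),((-14,-9,10),Z(193,120)),((-14,9,10),Z(378,185)),((14,-9,10),Z(126,300)),((14,9,10),Z(298,366))],[517,-248,0])
a=p[2];xs=np.array([np.cos(a),np.sin(a),0]);ys=np.array([-np.sin(a),np.cos(a),0])
O=orient(35,xs,ys)
for L in(35,40):
  O=orient(L,xs,ys);G=np.array([p[0],p[1],37]); tz=O[:,2]
  T=G+18.7*tz
  print(L,T,inc(T-110*tz,O),inc(T,O))
E
```

```text
clip [ 5.16836380e+02 -2.47271579e+02 -1.54480254e-01] deg -8.85106659941156 [1.1, -2.4, 0.8, -1.8, -0.2, 0.6, -0.6, 0.9, -0.6, 1.9, -0.5, 1.2]
35 [ 527.4345313  -248.92193306   21.68185677] (array([ 0.0374, -0.0809,  0.0717]), array([ 0.2844, -0.0037,  0.4096])) (array([ 0.0432, -0.111 ,  0.1773]), array([ 0.2844, -0.0037,  0.4096]))
40 [ 528.71336786 -249.1210747    22.67496891] (array([ 0.0447, -0.0778,  0.0725]), array([ 0.3021, -0.0892,  0.3969])) (array([ 0.0417, -0.1116,  0.1772]), array([ 0.3021, -0.0892,  0.3969]))
```

Call:
{"method": "servo_tool", "body": {"increments": "0.4 0.012 -0.02 0.02 0.09 0 0.13; 0.4 0.024 -0.045 0.04 0.185 0 0.265; 0.4 0.037 -0.081 0.072 0.284 -0.004 0.41; 0.4 0.037 -0.081 0.072 0.284 -0.004 0.41; 0.4 0.037 -0.081 0.072 0.284 -0.004 0.41; 0.4 0.037 -0.081 0.072 0.284 -0.004 0.41"}}

```text
time_s: 15.38
eef_pos: [431.6, -219.9, 153.6]
eef_rot: [0.145, 2.55, -0.077]
ft_force: [-0.1, -0.5, -0.0]
opening: 35.1
grasp_force: 0.0
```

```bash
python3 - <<'E'
from h import *
a=-.1545;xs=np.array([np.cos(a),np.sin(a),0]);ys=np.array([-np.sin(a),np.cos(a),0])
O=orient(35,xs,ys);T=np.array([516.8,-247.3,37])+18.7*O[:,2]
print(inc(T,O))
c=capture('wrist');im=c['color']
q=proj(c,[[516.8,-247.3,0],[516.8,-247.3,36]]);print(q)
u,v=q[1].astype(int);y0=max(0,min(380,v-60));x0=max(0,min(540,u-50))
pickle.dump((c,x0,y0),open('w2.pkl','wb'))
cv2.imwrite('pics/w2.png',cv2.resize(im[y0:y0+100,x0:x0+100],(600,600),interpolation=3));print(x0,y0)
E
```

```text
(array([-0.0086, -0.0141,  0.1647]), array([-0.0004, -0.0218,  0.041 ]))
[[296.84532318 200.44070626]
 [294.54600198 233.82266093]]
244 173
```

View pics/w2.png

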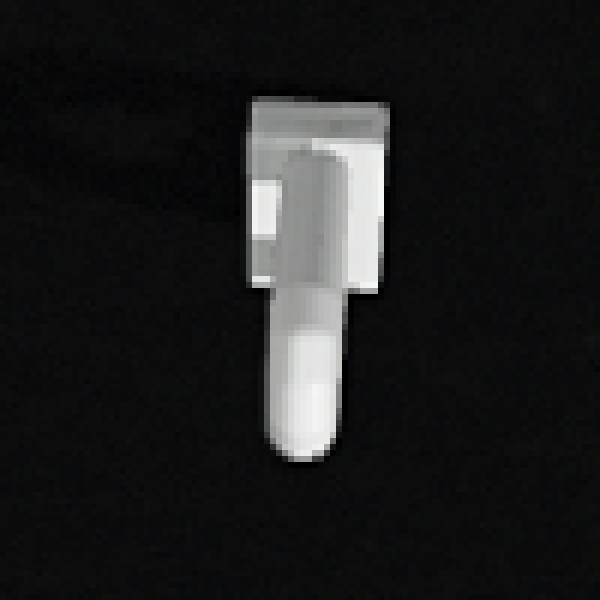

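The clip is nearly aligned and centred at crop (317,200), with its eye hanging to (303,460). I'll refit and grasp.

```bash
python3 - <<'E'
from h import *
c,x0,y0=pickle.load(open('w2.pkl','rb'))
Z=lambda u,v:(x0+u/6-.4,y0+v/6-.4)
p=clipfit(c,[((-14,-9,0),Z(250,98)),((-14,9,0),Z(390,106)),((-14,-9,10),Z(248,134)),((-14,9,10),Z(387,142)),((14,-9,10),Z(247,287)),((14,9,10),Z(382,293))],[517,-248,0])
a=p[2];xs=np.array([np.cos(a),np.sin(a),0]);ys=np.array([-np.sin(a),np.cos(a),0])
O=orient(35,xs,ys);T=np.array([p[0],p[1],37])+18.7*O[:,2]
print(T,inc(T,O),inc(T-60*O[:,2],O))
E
```

```text
clip [ 5.17073349e+02 -2.47378986e+02 -1.65730322e-01] deg -9.495647980691514 [0.4, -1.5, -0.1, -1.7, -0.1, 1.3, -0.0, 1.1, 0.2, 0.5, -0.4, 0.5]
[ 527.65226401 -249.14846303   21.68185677] (array([-0.0084, -0.0141,  0.1648]), array([ 0.0049, -0.0206,  0.0446])) (array([-0.0072, -0.0137,  0.1049]), array([ 0.0049, -0.0206,  0.0446]))
```

Call:
{"method": "servo_tool", "body": {"increments": "0.4 -0.007 -0.014 0.05 0.005 -0.02 0.045; 0.4 -0.007 -0.014 0.105 0.005 -0.02 0.045; 0.4 -0.008 -0.014 0.14 0.005 -0.02 0.045; 0.4 -0.0084 -0.0141 0.165 0.005 -0.02 0.045; 0.4 -0.0084 -0.0141 0.165 0.005 -0.02 0.045; 0.4 -0.0084 -0.0141 0.165 0.005 -0.02 0.045"}}

```text
time_s: 16.18
eef_pos: [447.1, -200.1, 152.1]
eef_rot: [0.207, 2.528, -0.084]
ft_force: [-0.5, -0.2, -0.1]
opening: 34.9
grasp_force: 0.0
```

Call:
{"method": "servo_tool", "body": {"increments": "0.05 0 0 0 0 0 0; 0.05 0 0 0 0 0 0; 0.05 0 0 0 0 0 0; 0.05 0 0 0 0 0 0; 0.05 0 0 0 0 0 0; 0.05 0 0 0 0 0 0", "newtons": 15}}

```text
time_s: 16.92
eef_pos: [447.2, -200.4, 152.1]
eef_rot: [0.208, 2.528, -0.084]
ft_force: [0.1, -0.5, 0.3]
opening: 4.4
grasp_force: 0.0
```

```bash
python3 - <<'E'
from h import *
s=get_state();R=Ro.from_rotvec(s['eef_rot']).as_matrix()
print(s['eef_pos'],R[:,2],np.degrees(np.arctan2(R[1,1],R[0,1]))-90,s['opening'],s['grasp_force'],s['ft_force'])
E
```

```text
[ 447.15235544 -200.38159754  152.08231291] [ 0.56059763 -0.10647748 -0.82121425] -9.662499531677753 4.3942245366344155 0.0 [ 0.09424757 -0.47084726  0.25764422]
```

```bash
python3 - <<'E'
from h import *
s=get_state();lo=np.array([-2.95,-.29,-1.47,.14,-1.03,.13,-2.86]);hi=np.array([2.95,1.99,1.44,2.54,4.17,1.85,2.86])
print(s['joints'].round(3));print((s['joints']-lo).round(2),(hi-s['joints']).round(2))
E
```

```text
[-1.099 -0.293  1.44   2.522  1.255  0.163  0.629]
[ 1.85 -0.    2.91  2.38  2.28  0.03  3.49] [ 4.05  2.28 -0.    0.02  2.92  1.69  2.23]
```

The hover pose jammed the arm against several joint limits because the wrist was too far back. I'll go out and up, with the tool more upright, to unwind it.

```bash
python3 - <<'E'
from h import *
a=-.1657;xs=np.array([np.cos(a),np.sin(a),0]);ys=np.array([-np.sin(a),np.cos(a),0])
print(inc([560,-250,260],orient(10,xs,ys)))
E
```

```text
(array([-0.1595, -0.0314, -0.0201]), array([-0.0135,  0.4326,  0.0023]))
```

Call:
{"method": "servo_tool", "body": {"increments": "0.4 -0.03 -0.005 -0.003 0 0.1 0; 0.4 -0.06 -0.01 -0.006 0 0.2 0; 0.4 -0.1 -0.02 -0.012 0 0.3 0; 0.4 -0.13 -0.025 -0.016 -0.01 0.4 0; 0.4 -0.16 -0.031 -0.02 -0.0135 0.4326 0; 0.4 -0.16 -0.031 -0.02 -0.0135 0.4326 0; 0.4 -0.16 -0.031 -0.02 -0.0135 0.4326 0; 0.4 -0.16 -0.031 -0.02 -0.0135 0.4326 0"}}

```text
time_s: 17.92
eef_pos: [486.1, -214.6, 295.1]
eef_rot: [0.241, 2.914, -0.049]
ft_force: [-0.3, -1.0, -0.5]
opening: 34.7
grasp_force: 0.0
```

```bash
cat >> h.py <<'E'
def js():
    s=get_state();lo=np.array([-2.95,-.29,-1.47,.14,-1.03,.13,-2.86]);hi=np.array([2.95,1.99,1.44,2.54,4.17,1.85,2.86])
    print('J',s['joints'].round(3),'margin',np.minimum(s['joints']-lo,hi-s['joints']).round(2),'pos',s['eef_pos'].round(1),'t',round(s['time_s'],2))
E
python3 -c "
from h import *
js()"
```

```text
J [-1.282 -0.293  1.44   1.948  0.353  1.031  1.438] margin [ 1.67 -0.   -0.    0.59  1.38  0.82  1.42] pos [ 486.1 -214.6  295.1] t 17.93
```

```bash
python3 - <<'E'
from h import *
a=-.1657;xs=np.array([np.cos(a),np.sin(a),0]);ys=np.array([-np.sin(a),np.cos(a),0])
print(inc([680,-260,360],orient(0,xs,ys)))
E
```

```text
(array([-0.2081, -0.0136, -0.0199]), array([-0.0153,  0.2194,  0.0006]))
```

Call:
{"method": "servo_tool", "body": {"increments": "0.4 -0.05 -0.003 -0.005 0 0.1 0; 0.4 -0.1 -0.006 -0.01 0 0.2 0; 0.4 -0.15 -0.01 -0.015 -0.015 0.22 0; 0.4 -0.208 -0.0136 -0.02 -0.015 0.22 0; 0.4 -0.208 -0.0136 -0.02 -0.015 0.22 0; 0.4 -0.208 -0.0136 -0.02 -0.015 0.22 0"}}

```text
time_s: 18.68
eef_pos: [473.5, -183.7, 391.2]
eef_rot: [0.254, 3.075, -0.026]
ft_force: [0.4, 0.5, 1.2]
opening: 35.3
grasp_force: 0.0
```

```bash
python3 -c "
from h import *
js()"
```

```text
J [-1.406 -0.293  1.44   1.702  0.313  1.428  1.405] margin [ 1.54 -0.   -0.    0.84  1.34  0.42  1.45] pos [ 473.5 -183.7  391.2] t 18.68
```

```bash
cat >> h.py <<'E'
def way(pts):
    """pts: list of (pos, R); prints rows"""
    for p,O in pts:
        d,r=inc(p,O);print(' '.join('%.3f'%v for v in [*d,*r]))
def frame(yawdeg):
    a=np.radians(yawdeg);return np.array([np.cos(a),np.sin(a),0]),np.array([-np.sin(a),np.cos(a),0])
E
python3 - <<'E'
from h import *
P=np.array([[473,-184],[510,-60],[520,80],[480,250],[330,450],[330,450]]);
O=orient(0,*frame(-5))
way([([*p,400],O) for p in P[1:]])
E
```

```text
-0.016 0.128 -0.009 -0.015 0.057 -0.078
-0.003 0.268 -0.012 -0.015 0.057 -0.078
0.064 0.429 -0.018 -0.015 0.057 -0.078
0.244 0.601 -0.030 -0.015 0.057 -0.078
0.244 0.601 -0.030 -0.015 0.057 -0.078
```

Call:
{"method": "servo_tool", "body": {"increments": "0.4 -0.01 0.06 -0.005 -0.01 0.03 -0.04; 0.4 -0.016 0.12 -0.01 -0.015 0.057 -0.078; 0.4 -0.01 0.18 -0.01 -0.015 0.057 -0.078; 0.4 -0.005 0.24 -0.012 -0.015 0.057 -0.078; 0.4 0.01 0.3 -0.014 -0.015 0.057 -0.078; 0.4 0.035 0.355 -0.016 -0.015 0.057 -0.078; 0.4 0.06 0.41 -0.018 -0.015 0.057 -0.078; 0.4 0.1 0.455 -0.02 -0.015 0.057 -0.078; 0.4 0.14 0.5 -0.025 -0.015 0.057 -0.078; 0.4 0.18 0.54 -0.027 -0.015 0.057 -0.078; 0.4 0.22 0.58 -0.03 -0.015 0.057 -0.078; 0.4 0.244 0.601 -0.03 -0.015 0.057 -0.078"}}

```text
time_s: 20.18
eef_pos: [301.6, 405.3, 407.9]
eef_rot: [0.133, 3.114, 0.056]
ft_force: [0.3, -0.1, 0.6]
opening: 35.4
grasp_force: 0.0
```

```bash
python3 -c "
from h import *
js()"
```

```text
J [-2.715 -0.292  1.44   1.663  0.306  1.479  0.188] margin [ 0.24 -0.    0.    0.88  1.34  0.37  2.67] pos [301.6 405.3 407.9] t 20.18
```

```bash
cat > kin.py <<'E'
from h import *
import itertools
s=get_state()
D=[([-1.35920423,0.41185096,-0.01270829,1.59692439,0.00560975,1.1342932,-0.08218816],[172.517,600.262,221.889],[-.437995,-3.110819,.002258]),
([-1.099,-.293,1.44,2.522,1.255,.163,.629],[447.15,-200.38,152.08],[.208,2.528,-.084]),
([-1.282,-.293,1.44,1.948,.353,1.031,1.438],[486.1,-214.6,295.1],[.241,2.914,-.049]),
([-1.406,-.293,1.44,1.702,.313,1.428,1.405],[473.5,-183.7,391.2],[.254,3.075,-.026]),
(s['joints'],s['eef_pos'],s['eef_rot'])]
def fk(q,sg,p):
    R=np.eye(3);t=np.zeros(3)
    off=[(0,0,p[0]),(0,0,p[1]*0),(p[2],0,p[1]),(0,0,0),(p[4],0,p[3]),(0,0,0),(p[6],0,p[5])]
    R=Ro.from_euler('z',p[7]).as_matrix()
    ax='zyzyzyz'; 
    t=t+R@np.array([0,0,p[0]])
    for i in range(7):
        R=R@Ro.from_euler(ax[i],sg[i]*q[i]).as_matrix()
        if i==2: t=t+R@np.array([p[2],0,p[1]])
        if i==3: t=t+R@np.array([p[8],0,0])
        if i==4: t=t+R@np.array([p[4],0,p[3]])
        if i==5: t=t+R@np.array([p[6],0,0])
        if i==6: t=t+R@np.array([0,0,p[5]]); R=R@Ro.from_euler('z',p[9]).as_matrix()
    return t,R
def res(p,sg):
    r=[]
    for q,x,w in D:
        t,R=fk(q,sg,p);r+=list((t-x)/100)+list((R-Ro.from_rotvec(w).as_matrix()).ravel())
    return np.append(np.array(r),.0005*np.array(p[:7])/100)
if __name__=='__main__':
    best=None
    for c in itertools.product([1,-1],repeat=4):
        sg=[c[0],1,c[1],1,c[2],1,c[3]]
        for b0 in(0,1.57,3.14,-1.57):
          for t0 in(0,1.57,3.14,-1.57):
            r=least_squares(res,[300,350,0,350,0,250,0,b0,0,t0],args=(sg,),x_scale=[100]*7+[1,100,1],max_nfev=30)
            if best is None or r.cost<best[0]: best=(r.cost,sg,r.x);
    print(best[0],best[1],best[2].round(2).tolist())
    for q,x,w in D: print(fk(q,best[1],best[2])[0]-x)
    pickle.dump(best,open('kin.pkl','wb'))
E
python3 kin.py
```

```text
0.0024389567572903606 [-1, 1, -1, 1, -1, 1, -1] [359.77, 442.69, -19.77, 474.94, 44.64, 352.05, -34.5, -0.08, -46.25, -4.78]
[-1.71161677 -0.21688366 -0.58652588]
[-0.20876596  0.23962301 -0.05883208]
[ 0.57314765 -0.19724327  0.30936194]
[ 0.03233251 -0.41594002  0.01366873]
[ 0.54179227 -0.25390034  0.32223733]
```

```bash
cat > sim.py <<'E'
from kin import *
_,SG,PP=pickle.load(open('kin.pkl','rb'))
LO=np.array([-2.95,-.29,-1.47,.14,-1.03,.13,-2.86]);HI=np.array([2.95,1.99,1.44,2.54,4.17,1.85,2.86]);VM=.7*np.array([2.39,2.39,3.01,3.01,3.14,3.14,3.14])
AX=np.array([[0,0,1],[0,1,0]]*3+[[0,0,1]])
def fkj(q):
    p=PP;R=Ro.from_euler('z',p[7]).as_matrix();t=np.array([0,0,p[0]]);o=[];a=[]
    T={2:[p[2],0,p[1]],3:[p[8],0,0],4:[p[4],0,p[3]],5:[p[6],0,0],6:[0,0,p[5]]}
    for i in range(7):
        a.append(R@AX[i]*SG[i]);o.append(t);R=R@Ro.from_rotvec(AX[i]*SG[i]*q[i]).as_matrix()
        if i in T:t=t+R@np.array(T[i],float)
    R=R@Ro.from_euler('z',p[9]).as_matrix()
    J=np.array([[*(np.cross(a[i],t-o[i])/1000),*a[i]] for i in range(7)]).T
    return t,R,J
def row(q,tp,tR,sub=6,lam=.03,n=1):
    dt=.125/sub
    q=q.copy()
    for _ in range(sub*n):
        t,R,J=fkj(q);e=(tp-t)/1000;w=Ro.from_matrix(tR@R.T).as_rotvec()
        m=np.linalg.norm(e);mx=.0625/sub;e=e*min(1,mx/max(m,1e-9))
        m=np.linalg.norm(w);mx=np.radians(10.7)/sub;w=w*min(1,mx/max(m,1e-9))
        dq=J.T@np.linalg.solve(J@J.T+lam**2*np.eye(6),np.r_[e,w])
        dq*=min(1,1/np.max(np.abs(dq)/(VM*dt)+1e-9))
        q=np.clip(q+dq,LO,HI)
    return q
E
python3 - <<'E'
from sim import *
# validate: cramped -> #3
q=np.array(D[1][0]);a=frame(-9.5)
q=row(q,np.array([560,-250,260.]),orient(10,*a),n=8);print(q.round(2),fkj(q)[0].round(0),'real',D[2][0])
q=np.array(D[2][0]);q=row(q,np.array([680,-260,360.]),orient(0,*a),n=6);print(q.round(2),fkj(q)[0].round(0),'real',D[3][0])
# from start through history
q=np.array(D[0][0]);O=orient(35)
q=row(q,st(-60,130,260),O,n=9);print('hover knob',q.round(2))
q=row(q,st(5,150,150),O,n=9);print(q.round(2))
for L in(30,35,40,45):
  for nm,tp,O in(('clip',np.array([516.8,-247.3,37])+18.7*orient(L,*a)[:,2],orient(L,*a)),('place',st(0,0,163)+18.7*orient(L)[:,2],orient(L))):
    b=None
    for k in range(20):
        q0=np.random.default_rng(k).uniform(LO,HI); f=lambda q:np.r_[(fkj(q)[0]-tp)/100,(fkj(q)[1]-O).ravel(),.02*q[2],.02*(q[1]-.5)]
        r=least_squares(f,q0,bounds=(LO,HI)); 
        if b is None or r.cost<b.cost:b=r
    print(L,nm,b.cost.round(5),b.x.round(2),np.minimum(b.x-LO,HI-b.x).min().round(2))
E
```

```text
[-1.76 -0.29  1.44  1.88  0.62  1.06  1.25] [588. -53. 347.] real [-1.282, -0.293, 1.44, 1.948, 0.353, 1.031, 1.438]
[-2.16 -0.29  1.44  1.56  0.33  1.43  1.19] [526. 195. 468.] real [-1.406, -0.293, 1.44, 1.702, 0.313, 1.428, 1.405]
hover knob [-1.19 -0.15  0.47  2.3   0.56  0.44  0.77]
[-1.1   0.28  0.49  2.27  0.5   0.13  0.75]
30 clip 0.0 [ 0.52  0.5  -0.02  2.28  4.17  0.23 -2.29] 0.0
30 place 1e-05 [-0.3   0.26 -0.    2.17 -0.28  0.2   1.87] 0.07
35 clip 0.0 [ 0.53  0.5  -0.    2.34  3.91  0.36 -2.02] 0.2
35 place 0.0001 [ 0.29  0.3  -0.68  2.25  1.3   0.13  0.35] 0.0
40 clip 0.0 [ 0.55  0.51  0.    2.39  3.8   0.49 -1.87] 0.15
40 place 1e-05 [-0.28  0.24 -0.    2.34  3.72  0.15 -2.11] 0.02
45 clip 0.0 [ 0.58  0.53  0.    2.44  3.74  0.64 -1.78] 0.1
45 place 1e-05 [-0.28  0.23 -0.    2.41  3.48  0.29 -1.87] 0.13
```

```bash
cat > srch.py <<'E'
from sim import *
import sys
rng=np.random.default_rng(int(sys.argv[1]))
q0=get_state()['joints']
import time;T0=time.time();out=[]
while time.time()-T0<100:
    W=[];q=q0
    for k in range(rng.integers(1,4)):
        az=rng.uniform(-60,100)*np.pi/180;r=rng.uniform(350,750);z=rng.uniform(340,750)
        yaw=np.degrees(az)*rng.uniform(0,1)+rng.uniform(-40,40);lean=rng.uniform(-60,50)
        W.append((az,r,z,yaw,lean))
    tot=0
    for az,r,z,yaw,lean in W:
        tp=np.array([r*np.cos(az),r*np.sin(az),z]);O=orient(lean,*frame(yaw))
        n=int(max(4,np.ceil(np.linalg.norm(fkj(q)[0]-tp)/55)+3)); n=min(n,12);q=row(q,tp,O,sub=3,n=n,lam=.05);tot+=n
        if fkj(q)[0][2]<320: break
    c=abs(q[2])+.02*tot+ (max(0,.3-q[1]))*1
    out.append((c,tot,q.round(2).tolist(),np.round(W,2).tolist()))
out.sort(key=lambda o:o[0])
for o in out[:3]: print(o)
E
(for i in 1 2 3 4; do python3 srch.py $i & done; wait); nproc
```

```text
this script no longer has the robot
this script no longer has the robot
this script no longer has the robot
(np.float64(0.7384720448603529), 12, [-2.67, 0.16, 0.36, 1.08, 0.88, 1.85, 0.03], [[1.69, 515.03, 747.5, 24.5, 49.87]])
(np.float64(0.7879556874341488), 10, [-2.66, -0.26, 0.03, 1.97, 0.71, 1.85, -0.57], [[1.73, 351.08, 471.53, 24.75, 46.66]])
(np.float64(0.7966644998529506), 34, [-1.35, 0.7, 0.12, 0.22, -0.44, 1.85, 0.77], [[-0.0, 593.84, 424.19, -0.16, 49.23], [1.6, 578.16, 410.38, 29.83, 28.14], [1.44, 701.57, 659.34, 43.4, -31.76]])
4Exception ignored in: <_io.TextIOWrapper mode='rw' encoding='UTF-8'>
Traceback (most recent call last):
BrokenPipeError: [Errno 32] Broken pipe
Exception ignored in: <_io.TextIOWrapper mode='rw' encoding='UTF-8'>
Traceback (most recent call last):
BrokenPipeError: [Errno 32] Broken pipe
```

```bash
sed -i "s/^s=get_state();*$/s=dict(joints=[-2.715,-.292,1.44,1.663,.306,1.479,.188],eef_pos=[301.6,405.3,407.9],eef_rot=[.133,3.114,.056])/" kin.py; python3 - <<'E'
from sim import *
az=1.69;way([([515*np.cos(az),515*np.sin(az),747],orient(50,*frame(24.5)))])
E
```

```text
0.363 0.087 -0.345 -0.195 -0.821 -0.492
```

Call:
{"method": "servo_tool", "body": {"increments": "0.4 0.363 0.087 -0.345 -0.195 -0.821 -0.492; 0.4 0.363 0.087 -0.345 -0.195 -0.821 -0.492; 0.4 0.363 0.087 -0.345 -0.195 -0.821 -0.492; 0.4 0.363 0.087 -0.345 -0.195 -0.821 -0.492; 0.4 0.363 0.087 -0.345 -0.195 -0.821 -0.492; 0.4 0.363 0.087 -0.345 -0.195 -0.821 -0.492; 0.4 0.363 0.087 -0.345 -0.195 -0.821 -0.492; 0.4 0.363 0.087 -0.345 -0.195 -0.821 -0.492; 0.4 0.363 0.087 -0.345 -0.195 -0.821 -0.492; 0.4 0.363 0.087 -0.345 -0.195 -0.821 -0.492"}}

```text
time_s: 21.42
eef_pos: [-9.4, 535.3, 694.0]
eef_rot: [-0.493, 2.241, 0.209]
ft_force: [0.8, 1.5, -2.3]
opening: 35.2
grasp_force: 0.0
```

```bash
python3 - <<'E'
from sim import *
js()
q=np.array(D[4][0]);az=1.69
for n in(5,5): q=row(q,np.array([515*np.cos(az),515*np.sin(az),747]),orient(50,*frame(24.5)),n=n,lam=.05);print(q.round(2),fkj(q)[0].round())
q=get_state()['joints'];print(fkj(q)[0].round(1))
E
```

```text
J [-2.734  0.097  0.606  1.239  0.832  1.852  0.109] margin [ 0.22  0.39  0.83  1.1   1.86 -0.    2.75] pos [ -9.4 535.3 694. ] t 21.43
[-2.59 -0.24  0.42  1.68  0.88  1.74 -0.13] [100. 475. 600.]
[-2.67  0.15  0.35  1.09  0.88  1.85  0.02] [-92. 566. 757.]
[ 22.7 540.  709.6]
```

```bash
python3 - <<'E'
import re
s=open('kin.py').read()
s=s.replace("(s['joints'],s['eef_pos'],s['eef_rot'])]","(s['joints'],s['eef_pos'],s['eef_rot']),([-2.734,.097,.606,1.239,.832,1.852,.109],[-9.4,535.3,694.0],[-.493,2.241,.209])]")
s=s.replace("max_nfev=30","max_nfev=60").replace(".0005*np",".0001*np").replace("for c in itertools.product([1,-1],repeat=4)","for c in [(-1,)*4]")
s=s.replace("if i==3: t=t+R@np.array([p[8],0,0])","if i==3: t=t+R@np.array([p[8],0,0])\n        if i==0: t=t+R@np.array([p[10],0,0])\n        if i==1: t=t+R@np.array([p[11],0,0])").replace("b0,0,t0]","b0,0,t0,0,0]").replace("[1,100,1]","[1,100,1,100,100]")
open('kin.py','w').write(s)
t=open('sim.py').read().replace("T={2:","T={0:[p[10],0,0],1:[p[11],0,0],2:");open('sim.py','w').write(t)
E
python3 kin.py
```

```text
0.006751393133501149 [-1, 1, -1, 1, -1, 1, -1] [364.73, 482.9, 43.85, 458.52, -9.23, 369.38, 8.79, -0.07, 28.74, 1.5, 24.66, -33.43]
[-2.1504602   1.22376246 -0.29583912]
[-0.42470849  0.07787303  0.74137723]
[-0.49875159 -1.72647756 -1.23576945]
[0.50990574 1.07639767 0.08184807]
[-0.75562061  1.31684179  0.34651934]
[ 0.48437968 -1.41220395  0.36186027]
```

```bash
cat > br.py <<'E'
from sim import *
def ik(tp,O,n=25,seed=0):
    b=None;rng=np.random.default_rng(seed);S=[]
    m=.0
    for k in range(n):
        f=lambda q:np.r_[(fkj(q)[0]-tp)/20,5*(fkj(q)[1]-O).ravel(),.3*np.maximum(0,.25-(q-LO)),.3*np.maximum(0,.25-(HI-q)),.005*q[2]]
        r=least_squares(f,rng.uniform(LO,HI),bounds=(LO,HI),max_nfev=60)
        t,R,_=fkj(r.x); 
        if np.linalg.norm(t-tp)<3 and np.abs(R-O).max()<.02: S.append((round(np.minimum(r.x-LO,HI-r.x).min(),2),r.x.round(2).tolist()))
    S.sort(key=lambda s:-s[0]);U=[]
    for s in S:
        if all(np.abs(np.array(s[1])-u[1]).max()>.5 for u in U):U.append(s)
    return U[:3]
if __name__=='__main__':
  F=np.diag([-1.,-1,1])
  for L in(30,35,40,45):
    for fl in(0,1):
      for nm,G,fr in(('clip',np.array([516.8,-247.3,37]),frame(-9.5)),('place',st(0,0,163),(XS,YS))):
        O=orient(L,*fr);tp=G+18.7*O[:,2]
        if fl:O=O@F
        print(L,fl,nm,ik(tp,O))
E
python3 br.py
```

```text
30 0 clip [(np.float64(0.27), [1.34, 0.84, -0.96, 2.27, 2.06, 0.4, 0.15]), (np.float64(0.05), [0.63, 0.53, -0.15, 2.26, 3.97, 0.18, -2.06])]
30 0 place [(np.float64(0.3), [0.71, 0.54, -1.17, 2.21, 1.3, 0.44, 0.51]), (np.float64(0.13), [-0.8, 0.28, 0.53, 2.19, -0.8, 0.26, 2.33])]
30 1 clip [(np.float64(0.18), [1.54, 1.33, -1.29, 2.28, 2.04, 0.87, -2.68]), (np.float64(0.06), [-0.58, 1.47, 1.35, 2.28, 4.11, 1.38, 0.07]), (np.float64(0.05), [0.63, 0.53, -0.15, 2.26, 3.97, 0.18, 1.08])]
30 1 place [(np.float64(0.27), [0.68, 0.5, -1.12, 2.2, 1.23, 0.4, -2.59]), (np.float64(0.13), [-0.8, 0.28, 0.53, 2.19, -0.8, 0.26, -0.81]), (np.float64(0.1), [0.37, 0.31, -0.73, 2.2, 0.68, 0.23, -2.14])]
35 0 clip [(np.float64(0.23), [0.47, 0.55, 0.05, 2.31, 3.88, 0.39, -2.0]), (np.float64(0.22), [1.51, 1.15, -1.14, 2.32, 2.25, 0.66, 0.19]), (np.float64(0.07), [-0.34, 0.91, 0.95, 2.32, 4.1, 0.9, -2.63])]
35 0 place [(np.float64(0.25), [0.73, 0.54, -1.17, 2.27, 1.64, 0.38, 0.18]), (np.float64(0.0), [-0.5, 0.24, 0.22, 2.25, -1.03, 0.13, 2.6])]
35 1 clip [(np.float64(0.23), [0.44, 0.56, 0.08, 2.31, 3.9, 0.4, 
[... 905 characters left out ...]
place [(np.float64(0.06), [-0.58, 0.26, 0.3, 2.32, 3.97, 0.19, 0.73])]
45 0 clip [(np.float64(0.16), [0.39, 0.68, 0.18, 2.38, 3.73, 0.76, -1.84]), (np.float64(0.15), [1.26, 0.86, -0.71, 2.39, 3.18, 0.57, -0.86]), (np.float64(0.15), [-0.16, 0.91, 0.75, 2.39, 3.82, 1.06, -2.28])]
45 0 place [(np.float64(0.16), [-0.8, 0.32, 0.54, 2.38, 3.75, 0.37, -2.23]), (np.float64(0.15), [0.72, 0.58, -1.11, 2.39, 2.43, 0.46, -0.54])]
45 1 clip [(np.float64(0.16), [0.13, 0.74, 0.45, 2.38, 3.79, 0.88, 1.1]), (np.float64(0.15), [0.77, 0.68, -0.21, 2.39, 3.58, 0.65, 1.61]), (np.float64(0.15), [1.25, 0.85, -0.7, 2.39, 3.2, 0.57, 2.26])]
45 1 place [(np.float64(0.16), [-0.78, 0.32, 0.52, 2.38, 3.74, 0.37, 0.92])]
```

```bash
cat > srch2.py <<'E'
from sim import *
import sys,time
rng=np.random.default_rng(int(sys.argv[1]))
q0=np.array([-2.734,.097,.606,1.239,.832,1.852,.109]);L=35
Oc=orient(L,*frame(-9.5));Gc=np.array([516.8,-247.3,37])+18.7*Oc[:,2];Op=orient(L);Gp=st(0,0,163)+18.7*Op[:,2]
mar=lambda q:np.minimum(q-LO,HI-q).min()
def go(q,tp,O,mx=12,lam=.05):
    d=np.linalg.norm(fkj(q)[0]-tp);w=Ro.from_matrix(O@fkj(q)[1].T).magnitude()
    n=int(min(24,max(3,np.ceil(max(d/50,w/.17))+2)));q=row(q,tp,O,sub=3,n=n,lam=lam);return q,n
def run(W,lam=.05):
    q=q0;tot=0;Q=[]
    for az,r,z,yaw,lean in W:
        q,n=go(q,np.array([r*np.cos(az),r*np.sin(az),z]),orient(lean,*frame(yaw)),lam=lam);tot+=n;Q.append(q)
        if fkj(q)[0][2]<370: return 99,tot,Q
    for tp,O in((Gc+[0,0,120],Oc),(Gc,Oc),(Gc+[0,0,170],Oc),(Gp+[*(-90*XS[:2]),50],Op),(Gp+[0,0,20],Op),(Gp,Op)):
        q,n=go(q,tp,O,lam=lam);tot+=n;Q.append(q)
    err=0
    for i,tp,O in((-5,Gc,Oc),(-2,Gp+[0,0,20],Op),(-1,Gp,Op)):
        t,R,_=fkj(Q[i]);err+=np.linalg.norm(t-tp)/10+np.abs(R-O).max()*20-2*min(mar(Q[i]),.1)
    return err+.01*tot,tot,Q
if __name__=='__main__':
    T0=time.time();out=[]
    while time.time()-T0<150:
        W=[]
        for k in range(rng.integers(1,4)):
            az=rng.uniform(-75,100)*np.pi/180;r=rng.uniform(400,680)
            W.append((az,r,rng.uniform(430,750),np.degrees(az)*rng.uniform(0,1)+rng.uniform(-50,50),rng.uniform(-15,55)))
        e,t,Q=run(W);out.append((round(e,2),t,np.round(W,2).tolist(),W))
    out.sort(key=lambda o:o[0])
    for o in out[:3]: print(o[:3],[round(run(o[3],l)[0],2) for l in(.02,.1)],Q and run(o[3])[2][-1].round(2))
E
(for i in 1 2 3 4; do python3 srch2.py $i & done; wait) 2>/dev/null
```

```text
this script no longer has the robot
(np.float64(18.86), 91, [[1.0, 513.31, 692.24, 4.65, 9.05], [-0.51, 565.47, 599.69, -40.06, -4.76], [1.39, 669.64, 610.95, 8.64, -0.45]]) [99, np.float64(40.38)] [ 0.05  0.23 -0.36  2.3   0.17  0.13  1.47]
(np.float64(18.94), 70, [[0.58, 671.98, 648.54, -5.43, 6.02], [-0.18, 516.89, 543.84, -31.53, 0.71]]) [np.float64(24.33), np.float64(20.71)] [ 0.05  0.23 -0.36  2.3   0.18  0.13  1.46]
(np.float64(19.28), 80, [[1.65, 633.29, 543.21, 87.11, -10.64], [1.1, 423.77, 730.74, 61.56, 1.25], [0.33, 632.81, 746.01, 46.66, 12.43]]) [np.float64(25.65), np.float64(38.81)] [ 0.06  0.23 -0.37  2.3   0.21  0.13  1.44]
(np.float64(19.09), 82, [[-0.41, 635.79, 746.23, -1.68, 10.55], [0.62, 546.73, 490.73, 21.34, 15.74]]) [np.float64(59.42), np.float64(40.56)] [ 0.04  0.23 -0.35  2.29  0.14  0.13  1.5 ]
(np.float64(19.62), 77, [[1.46, 646.31, 547.43, 71.96, 2.34], [0.75, 511.04, 486.77, -10.79, 9.0], [-0.23, 644.42, 731.1, -24.23, -5.13]]) [np.float64(27.77), np.float64(33.55)] [ 0.07  0.23 -0.38  2.3   0.23  0.13  1.42]
(np.float64(19.66), 76, [[1.05, 514.37, 494.34, -0.88, -2.28], [1.34, 613.16, 541.97, 7.62, 4.28], [-0.04, 623.62, 720.9, -46.69, -5.28]]) [np.float64(27.89), np.float64(32.1)] [ 0.07  0.23 -0.38  2.3   0.23  0.13  1.42]
(np.float64(19.15), 64, [[-0.17, 651.97, 670.24, 1.59, 15.12]]) [np.float64(24.22), np.float64(40.99)] [ 0.06  0.23 -0.37  2.3   0.21  0.13  1.43]
(np.float64(19.47), 110, [[-1.02, 422.08, 644.85, 38.51, 20.18], [-0.37, 653.16, 680.65, 1.13, 29.08], [1.55, 670.0, 664.12, 23.52, -9.34]]) [np.float64(34.04), np.float64(42.0)] [ 0.06  0.23 -0.37  2.3   0.21  0.13  1.43]
(np.float64(19.82), 105, [[-0.91, 477.07, 575.73, -62.21, 24.07], [-1.28, 416.61, 666.16, -81.18, 35.6], [-0.69, 652.52, 746.17, -69.24, 26.46]]) [np.float64(26.8), np.float64(32.49)] [ 0.05  0.23 -0.36  2.3   0.19  0.13  1.45]
```

```bash
unset NR; LN=44 python3 - x <<'E'
import sys; sys.argv=['x','1']
from srch3 import *
best,V=pickle.load(open('s3_11.pkl','rb'))
t,R=best[3][0];print(t.round(),R.round(2).tolist());js();way([(t,R)])
q=q0
for i in range(20):
    q=row(q,t,R,n=1,sub=3,lam=.05)
    if i%3==2:print(i+1,q.round(2),fkj(q)[0].round())
pickle.dump((t,R),open('via.pkl','wb'))
E
```

```text
[ 592. -410.  573.] [[0.49, 0.87, 0.06], [0.21, -0.05, -0.98], [-0.85, 0.49, -0.2]]
J [-2.734  0.097  0.606  1.239  0.832  1.852  0.109] margin [ 0.22  0.39  0.83  1.1   1.86 -0.    2.75] pos [ -9.4 535.3 694. ] t 21.43
-0.001 -1.108 0.205 1.679 -0.810 1.243
3 [-2.77  0.03  0.61  1.47  1.04  1.85 -0.29] [ 54. 504. 677.]
6 [-2.73  0.02  0.65  1.62  1.1   1.85 -0.59] [117. 475. 645.]
9 [-2.65  0.02  0.72  1.71  1.07  1.85 -0.83] [191. 430. 607.]
12 [-2.53  0.04  0.84  1.78  1.01  1.85 -0.99] [276. 355. 571.]
15 [-2.35  0.11  1.02  1.82  0.96  1.85 -1.06] [361. 230. 552.]
18 [-1.96  0.33  1.2   1.82  0.88  1.79 -1.02] [419.  52. 559.]
```

Call:
{"method": "servo_tool", "body": {"increments": "0.4 0 -1.108 0.205 1.679 -0.81 1.243; 0.4 0 -1.108 0.205 1.679 -0.81 1.243; 0.4 0 -1.108 0.205 1.679 -0.81 1.243; 0.4 0 -1.108 0.205 1.679 -0.81 1.243; 0.4 0 -1.108 0.205 1.679 -0.81 1.243; 0.4 0 -1.108 0.205 1.679 -0.81 1.243; 0.4 0 -1.108 0.205 1.679 -0.81 1.243; 0.4 0 -1.108 0.205 1.679 -0.81 1.243; 0.4 0 -1.108 0.205 1.679 -0.81 1.243; 0.4 0 -1.108 0.205 1.679 -0.81 1.243; 0.4 0 -1.108 0.205 1.679 -0.81 1.243; 0.4 0 -1.108 0.205 1.679 -0.81 1.243"}}

```text
time_s: 22.92
eef_pos: [379.7, 55.8, 581.2]
eef_rot: [1.49, 1.044, -0.675]
ft_force: [0.6, 2.0, 0.8]
opening: 35.2
grasp_force: 0.0
```

```bash
LN=44 python3 - <<'E'
import sys; sys.argv=['x','1']
from srch3 import *
t,R=pickle.load(open('via.pkl','rb'));js();way([(t,R)])
q=get_state()['joints'];print(fkj(q)[0])
for tp,O,n in((t,R,14),(Gc+[0,0,260],Oc,14),(Gc+[0,0,120],Oc,6),(Gc,Oc,6),(Gc+[0,0,170],Oc,6),(Gp+[*(-60*XS[:2]),50],Op,12),(Gp,Op,7)):
    for k in range(2):
        q=row(q,tp,O,n=n//2,sub=3,lam=.05);print(q.round(2),(fkj(q)[0]-tp).round(),np.abs(fkj(q)[1]-O).max().round(2),fkj(q)[0].round())
E
```

```text
J [-1.998  0.451  1.419  1.798  0.822  1.819 -0.828] margin [0.95 0.74 0.02 0.74 1.85 0.03 2.03] pos [379.7  55.8 581.2] t 22.93
-0.010 0.169 0.483 0.069 -0.030 0.053
[388.61650875  11.75206474 596.49882444]
[-1.1   0.47  1.3   1.76  1.02  1.08 -0.82] [-28.  49.   3.] 0.0 [ 564. -361.  576.]
[-0.93  0.52  1.24  1.69  0.98  0.99 -0.78] [ 0. -0. -0.] 0.0 [ 592. -410.  573.]
[-1.2  -0.14  1.35  2.5   2.34  0.48 -1.02] [ 10.   1. -14.] 0.38 [ 540. -248.  270.]
[-0.26 -0.13  0.69  2.38  1.96  0.13 -0.17] [-19. -78.  14.] 0.32 [ 510. -328.  297.]
[-0.5  -0.15  1.06  2.38  2.28  0.13 -0.36] [ -55. -141.  143.] 0.37 [ 475. -390.  287.]
[-0.83 -0.26  1.43  2.37  2.41  0.13 -0.36] [ -54. -157.  127.] 0.32 [ 476. -406.  271.]
[-1.27 -0.24  1.44  2.34  2.32  0.13 -0.41] [ 86.  73. 260.] 0.2 [ 615. -176.  284.]
[-1.49  0.02  1.44  2.37  2.05  0.13 -0.59] [ 83. 184. 230.] 0.08 [612. -65. 254.]
[-1.19 -0.16  1.44  2.35  2.14  0.13 -0.35] [56. 20. 75.] 0.14 [ 586. -229.  269.]
[-1.17 -0.24  1.44  2.37  2.14  0.13 -0.25] [43. 20. 65.] 0.13 [ 573. -230.  258.]
[-0.71 -0.22  1.07  2.41  2.09  0.13  0.06] [  -4. -419.   84.] 0.55 [ 532. -278.  283.]
[-0.32 -0.17  0.83  2.5   1.55  0.13  0.69] [-117. -457.   19.] 0.63 [ 419. -317.  219.]
[-0.62 -0.21  1.11  2.54  1.08  0.13  1.19] [-190. -429.   23.] 0.51 [ 402. -268.  173.]
[-1.07 -0.29  1.4   2.54  0.93  0.18  1.44] [-166. -338.  -10.] 0.34 [ 426. -178.  140.]
```

```bash
python3 - <<'E'
from sim import *
capture('top');s=get_state();js();print(s['qvel'].round(3))
D2=D+[(s['joints'],s['eef_pos'],s['eef_rot'])]
pickle.dump(D2,open('D2.pkl','wb'))
for q,x,w in D2:
    t,R,_=fkj(np.array(q));print((t-x).round(1),np.degrees(Ro.from_matrix(R.T@Ro.from_rotvec(w).as_matrix()).as_rotvec()).round(2))
E
```

```text
J [-1.974  0.449  1.427  1.8    0.823  1.815 -0.831] margin [0.98 0.74 0.01 0.74 1.85 0.03 2.03] pos [381.5  42.8 581.5] t 22.98
[-0.15  -0.045  0.105  0.039  0.025  0.046  0.093]
[-2.2  1.2 -0.3] [-0.   -0.01 -0.38]
[-0.4  0.1  0.7] [-2.39 -0.13  0.35]
[-0.5 -1.7 -1.2] [-0.92 -0.05 -0.29]
[0.5 1.1 0.1] [-0.24 -0.04 -0.39]
[-0.8  1.3  0.3] [-0.09  0.2  -0.4 ]
[ 0.5 -1.4  0.4] [-3.26 -0.15  1.11]
[  7.7 -44.3  15.3] [-3.75  1.86  3.04]
```

```bash
cat > kin2.py <<'E'
from h import *
D2=pickle.load(open('D2.pkl','rb'));AX=np.array([[0,0,1],[0,1,0]]*3+[[0,0,1]]);SG=np.array([-1,1,-1,1,-1,1,-1])
def chain(q,p):
    R=Ro.from_euler('z',p[0]).as_matrix();Rs=[R]
    for i in range(7):
        R=R@Ro.from_rotvec(AX[i]*SG[i]*(q[i]+(p[1+i] if 0<i<6 else 0))).as_matrix();Rs.append(R)
    Rs[-1]=Rs[-1]@Ro.from_euler('z',p[7]).as_matrix()
    return Rs
def fk2(q,p):
    Rs=chain(q,p);o=np.array(p[8:]).reshape(7,3)
    # offsets: base z, then after joints 1..5 full 3d... 
    return np.array([0,0,o[0,2]])+sum(Rs[i]@(o[i]*1) for i in range(1,7))+Rs[7]@np.array([0,0,o[0,1]]),Rs[7]
def res(p):
    r=[]
    for q,x,w in D2:
        t,R=fk2(np.array(q),p);r+=list((t-x)/10)+list(10*(R-Ro.from_rotvec(w).as_matrix()).ravel())
    return np.r_[r,.3*np.array(p[1:7]),.003*np.array(p[8:])]
p0=np.zeros(29);p0[0]=-.07;p0[7]=1.5;o=p0[8:].reshape(7,3);o[0]=[0,370,365];o[3,2]=480;o[5,2]=458
r=least_squares(res,p0,x_scale=np.r_[np.ones(8)*.1,np.ones(21)*20])
p=r.x;print(r.cost,p[:8].round(3).tolist());print(p[8:].reshape(7,3).round(1).tolist())
for q,x,w in D2:
    t,R=fk2(np.array(q),p);print((t-x).round(1),np.degrees(Ro.from_matrix(R.T@Ro.from_rotvec(w).as_matrix()).as_rotvec()).round(2))
pickle.dump(p,open('kin2.pkl','wb'))
E
python3 kin2.py
```

```text
1.5562875401567737 [0.012, 0.0, 0.005, 0.014, -0.001, -0.004, -0.003, 1.569]
[[0.0, 176.4, 141.7], [-0.7, -13.7, 141.7], [2.1, -13.7, 261.0], [-5.4, -10.4, 261.0], [-12.4, -10.4, 225.5], [6.3, -0.8, 225.5], [-6.1, -0.8, 176.4]]
[ 0.4  0.2 -0.1] [-0.06  0.1   0.01]
[-0.2 -0.1  0.1] [-0.   -0.18 -0.07]
[ 0.1 -0.1  0.7] [-0.03 -0.02 -0.01]
[-0.2  0.4 -0.3] [-0.01 -0.03  0.03]
[-0.2 -0.1 -0.4] [-0.03  0.05  0.04]
[-0.  -0.8 -0.1] [0.03 0.04 0.25]
[0.8 0.1 0.1] [ 0.12 -0.2  -0.25]
```

```bash
cat > sim.py <<'E'
from h import *
PP=pickle.load(open('kin2.pkl','rb'));OF=PP[8:].reshape(7,3)
LO=np.array([-2.95,-.29,-1.47,.14,-1.03,.13,-2.86]);HI=np.array([2.95,1.99,1.44,2.54,4.17,1.85,2.86]);VM=.7*np.array([2.39,2.39,3.01,3.01,3.14,3.14,3.14])
AX=np.array([[0,0,1],[0,1,0]]*3+[[0,0,1]]);SG=np.array([-1,1,-1,1,-1,1,-1])
def rz(t):c,s=np.cos(t),np.sin(t);return np.array([[c,-s,0],[s,c,0],[0,0,1]])
def ry(t):c,s=np.cos(t),np.sin(t);return np.array([[c,0,s],[0,1,0],[-s,0,c]])
def fkj(q):
    R=rz(PP[0]);t=np.array([0,0,OF[0,2]]);o=[];a=[]
    for i in range(7):
        a.append(R@AX[i]*SG[i]);o.append(t);R=R@(ry if i%2 else rz)(SG[i]*(q[i]+(PP[1+i] if 0<i<6 else 0)))
        if i<6:t=t+R@OF[i+1]
    R=R@rz(PP[7]);t=t+R@np.array([0,0,OF[0,1]])
    o=np.array(o);a=np.array(a)
    return t,R,np.r_[np.cross(a,t-o).T/1000,a.T]
def rv(M): return Ro.from_matrix(M).as_rotvec()
def row(q,tp,tR,sub=6,lam=.03,n=1):
    dt=.125/sub;q=q.copy()
    for _ in range(sub*n):
        t,R,J=fkj(q);e=(tp-t)/1000;w=rv(tR@R.T)
        e=e*min(1,.0625/sub/max(np.linalg.norm(e),1e-9));w=w*min(1,np.radians(10.7)/sub/max(np.linalg.norm(w),1e-9))
        dq=J.T@np.linalg.solve(J@J.T+lam**2*np.eye(6),np.r_[e,w])
        dq*=min(1,1/np.max(np.abs(dq)/(VM*dt)+1e-9))
        q=np.clip(q+dq,LO,HI)
    return q
E
python3 - <<'E'
from sim import *
a=frame(-9.5)
t,R=pickle.load(open('via.pkl','rb'))
tests=[([-1.099,-.293,1.44,2.522,1.255,.163,.629],(560,-250,260),orient(10,*a),8,[-1.282,-.293,1.44,1.948,.353,1.031,1.438]),
([-1.282,-.293,1.44,1.948,.353,1.031,1.438],(680,-260,360),orient(0,*a),6,[-1.406,-.293,1.44,1.702,.313,1.428,1.405]),
([-2.715,-.292,1.44,1.663,.306,1.479,.188],(515*np.cos(1.69),515*np.sin(1.69),747),orient(50,*frame(24.5)),10,[-2.734,.097,.606,1.239,.832,1.852,.109]),
([-2.734,.097,.606,1.239,.832,1.852,.109],t,R,12,[-1.998,.451,1.419,1.798,.822,1.819,-.828]),
]
for lam in(.005,.02,.05,.1,.2):
    print(lam)
    for q,tp,O,n,re in tests: print('  ',(row(np.array(q),np.array(tp,float),O,n=n,lam=lam)-re).round(2))
E
LN=44 NR=1 timeout 200 python3 br.py | grep -E '^(40|45) 0'
```

```text
0.005
   [-0.46  0.    0.   -0.09  0.25  0.08 -0.22]
   [-0.75  0.    0.   -0.17  0.1   0.05 -0.23]
   [ 0.1   0.11 -0.16 -0.25  0.02 -0.    0.05]
   [-0.72 -0.49 -0.78 -0.09  0.14  0.03 -0.19]
0.02
   [-0.46  0.    0.   -0.09  0.25  0.08 -0.22]
   [-0.74  0.    0.   -0.17  0.1   0.05 -0.23]
   [ 0.1   0.11 -0.15 -0.25  0.02 -0.    0.06]
   [-0.72 -0.49 -0.77 -0.09  0.14  0.03 -0.18]
0.05
   [-0.43  0.    0.   -0.09  0.24  0.08 -0.21]
   [-0.71  0.    0.   -0.16  0.09  0.07 -0.24]
   [ 0.07  0.11 -0.11 -0.25  0.01 -0.    0.06]
   [-0.71 -0.46 -0.72 -0.1   0.15  0.03 -0.15]
0.1
   [-0.36  0.    0.   -0.07  0.22  0.07 -0.18]
   [-0.59  0.    0.   -0.14  0.06  0.1  -0.26]
   [-0.03  0.12  0.04 -0.22 -0.03 -0.    0.08]
   [-0.66 -0.38 -0.57 -0.14  0.17  0.03 -0.05]
0.2
   [-0.22  0.    0.   -0.03  0.16  0.05 -0.15]
   [-0.28  0.    0.   -0.05 -0.01  0.1  -0.25]
   [-0.22  0.    0.27 -0.03  0.   -0.01  0.06]
   [-0.47 -0.21 -0.34 -0.24  0.17  0.03  0.14]
40 0 clip [(np.float64(0.19), [1.44, 0.95, -1.22, 2.35, 2.26, 0.66, -0.01]), (np.float64(0.16), [0.87, 0.57, -0.46, 2.38, 3.18, 0.43, -1.21]), (np.float64(0.11), [-0.05, 0.65, 0.66, 2.43, 3.93, 0.77, -2.21])]
40 0 place [(np.float64(0.28), [0.59, 0.47, -1.12, 2.26, 1.83, 0.42, -0.1]), (np.float64(0.07), [-0.79, 0.27, 0.53, 2.33, 3.97, 0.2, -2.43])]
45 0 clip [(np.float64(0.15), [1.47, 1.02, -1.22, 2.39, 2.46, 0.72, -0.12]), (np.float64(0.14), [1.24, 0.76, -0.89, 2.4, 2.83, 0.58, -0.67]), (np.float64(0.09), [0.4, 0.58, 0.12, 2.45, 3.6, 0.71, -1.74])]
45 0 place [(np.float64(0.22), [0.67, 0.55, -1.22, 2.32, 2.1, 0.54, -0.31]), (np.float64(0.14), [-0.92, 0.31, 0.68, 2.4, 3.73, 0.36, -2.21])]
```

```bash
cat >> sim.py <<'E'
def row(q,tp,tR,sub=3,lam=.05,n=1,wr=1.0):
    q=q.copy();Wt=np.r_[1,1,1,wr,wr,wr]
    for _ in range(n):
      lim=VM*.125;qs=q.copy()
      t0,R0,_=fkj(q);e=(tp-t0);e=e*min(1,62.5/max(np.linalg.norm(e),1e-9));w=rv(tR@R0.T);w=w*min(1,np.radians(10.7)/max(np.linalg.norm(w),1e-9))
      T=t0+e;RT=Ro.from_rotvec(w).as_matrix()@R0
      for _ in range(sub):
        t,R,J=fkj(q);v=np.r_[(T-t)/1000,rv(RT@R.T)]*Wt;J=J*Wt[:,None]
        free=np.ones(7,bool)
        lo=np.maximum(LO,qs-lim)-q;hi=np.minimum(HI,qs+lim)-q;dq=np.zeros(7)
        for k in range(7):
            rem=v-J[:,~free]@dq[~free];Jf=J[:,free]
            d=Jf.T@np.linalg.solve(Jf@Jf.T+lam**2*np.eye(6),rem);dq[free]=d
            bad=free&((dq<lo-1e-9)|(dq>hi+1e-9))
            if not bad.any():break
            dq=np.clip(dq,lo,hi);free&=~bad
            if not free.any():break
        q=np.clip(q+dq,LO,HI)
    return q
E
cat > tst.py <<'E'
from sim import *
a=frame(-9.5)
t,R=pickle.load(open('via.pkl','rb'))
tests=[([-1.099,-.293,1.44,2.522,1.255,.163,.629],(560,-250,260),orient(10,*a),8,[-1.282,-.293,1.44,1.948,.353,1.031,1.438]),
([-1.282,-.293,1.44,1.948,.353,1.031,1.438],(680,-260,360),orient(0,*a),6,[-1.406,-.293,1.44,1.702,.313,1.428,1.405]),
([-2.715,-.292,1.44,1.663,.306,1.479,.188],(515*np.cos(1.69),515*np.sin(1.69),747),orient(50,*frame(24.5)),10,[-2.734,.097,.606,1.239,.832,1.852,.109]),
([-2.734,.097,.606,1.239,.832,1.852,.109],t,R,12,[-1.974,.451,1.427,1.8,.823,1.819,-.828]),
]
for sub in(1,3):
  for wr in(.3,1,):
    for lam in(.01,.05,.1):
      print(sub,wr,lam)
      for q,tp,O,n,re in tests: print('  ',(row(np.array(q),np.array(tp,float),O,n=n,lam=lam,sub=sub,wr=wr)-re).round(2))
E
NR=1 python3 tst.py
```

```text
1 0.3 0.01
   [-0.37  0.    0.    0.04  0.47  0.1  -0.6 ]
   [-0.29  0.    0.   -0.02  0.38 -0.13 -0.38]
   [ 0.16 -0.04 -0.28 -0.06  0.05 -0.   -0.01]
   [-0.02  0.    0.01  0.02 -0.01  0.02 -0.04]
1 0.3 0.05
   [-0.26  0.    0.    0.03  0.36  0.02 -0.45]
   [-0.29  0.    0.   -0.    0.36 -0.12 -0.38]
   [-0.18 -0.01  0.09 -0.05  0.04 -0.   -0.01]
   [-0.01  0.    0.01  0.   -0.    0.02 -0.03]
1 0.3 0.1
   [-0.06  0.    0.    0.05  0.18 -0.14 -0.2 ]
   [-0.16  0.    0.    0.01  0.25 -0.2  -0.24]
   [-0.22  0.06  0.22 -0.11 -0.02 -0.    0.04]
   [-0.17 -0.06  0.01  0.05  0.06  0.03  0.  ]
1 1 0.01
   [-0.12  0.    0.   -0.02 -0.    0.05 -0.12]
   [-0.4   0.    0.   -0.14 -0.02  0.17 -0.36]
   [-0.22  0.09  0.27 -0.12 -0.05 -0.    0.06]
   [ 0.02  0.02  0.01  0.   -0.02  0.   -0.03]
1 1 0.05
   [-0.31  0.    0.   -0.05  0.07  0.11 -0.33]
   [-0.46  0.    0.   -0.11  0.02  0.16 -0.43]
   [-0.22  0.2   0.44 -0.27 -0.17 -0.    0.21]
   [ 0.01  0.01  0.01  0.01 -0.02  0.01 -0.03]
1 1 0.1
   [-0.09  0.    0.   -0.02 -0.    0.05 -0.09]
   [-0.06  0.    0.   -0.01 -0.02  0.04 -0.05]
   [-0.2
[... 571 characters left out ...]
.17 -0.17 -0.18]
   [-0.22  0.08  0.27 -0.13 -0.05 -0.    0.07]
   [ 0.08 -0.01 -0.01 -0.02  0.01 -0.01 -0.02]
3 1 0.01
   [-0.22  0.    0.   -0.05  0.01  0.09 -0.21]
   [-0.45  0.    0.   -0.13  0.02  0.18 -0.41]
   [-0.22  0.18  0.42 -0.21 -0.17 -0.    0.17]
   [ 0.08  0.04  0.01 -0.02 -0.03 -0.04  0.  ]
3 1 0.05
   [-0.28  0.    0.   -0.04  0.06  0.1  -0.29]
   [-0.19  0.    0.   -0.04 -0.02  0.07 -0.18]
   [-0.22  0.17  0.42 -0.21 -0.16 -0.    0.17]
   [ 0.08  0.03  0.01 -0.02 -0.02 -0.03 -0.  ]
3 1 0.1
   [-0.22  0.    0.   -0.04  0.05  0.09 -0.23]
   [-0.06  0.    0.   -0.01 -0.02  0.04 -0.06]
   [-0.22  0.17  0.41 -0.2  -0.16 -0.    0.16]
   [ 0.08  0.02 -0.01 -0.02 -0.01 -0.02 -0.02]
```

```bash
cat > srch4.py <<'E'
from sim import *
import sys,time
seed=int(sys.argv[1]);rng=np.random.default_rng(seed);L=float(sys.argv[2])
q0=np.array([-1.974,.449,1.427,1.8,.823,1.815,-.831])
Oc=orient(L,*frame(-9.5));Gc=np.array([516.8,-247.3,37])+18.7*Oc[:,2];Op=orient(L);Gp=st(0,0,163)+18.7*Op[:,2]
mar=lambda q:np.minimum(q-LO,HI-q).min()
def go(q,tp,O,par):
    t,R,_=fkj(q);n=int(min(24,max(3,np.ceil(max(np.linalg.norm(t-tp)/55,np.linalg.norm(rv(O@R.T))/.175))+2)))
    return row(q,tp,O,n=n,sub=par[0],wr=par[1],lam=par[2]),n
PAR=[(1,1,.1),(1,1,.03),(3,.3,.1)]
def run(V,par,q0=q0):
    q=q0;tot=0;Q=[];err=0
    for v in V:
        t,R,_=fkj(v)
        if t[2]<380 or t[0]>680 or R[2,2]>.1: return 99,0,Q
        q,n=go(q,t,R,par);tot+=n;Q.append(q)
        if fkj(q)[0][2]<360:return 99,0,Q
    for tp,O in((Gc+[0,0,130],Oc),(Gc,Oc),(Gc+[0,0,160],Oc),(Gp+[*(-50*XS[:2]),50],Op),(Gp+[0,0,20],Op),(Gp,Op)):
        q,n=go(q,tp,O,par);tot+=n;Q.append(q);t,R,_=fkj(q)
        err+=min(5,np.linalg.norm(t-tp)/10+np.abs(R-O).max()*20)-min(mar(q),.1)
    return err+.015*tot,tot,Q
def cost(V,b=1e9):
    c=0
    for p in PAR:
        c=max(c,run(V,p)[0])
        if c>b:break
    return c
GO=[[1.44,.95,-1.22,2.35,2.26,.66,0],[.4,.58,.12,2.45,3.6,.71,-1.74],[-.05,.65,.66,2.43,3.9,.77,-2.1]]
if __name__=='__main__':
    T0=time.time();best=1e9;V=None
    while time.time()-T0<150:
        if V is None or best>8 and rng.uniform()<.5 or rng.uniform()<.1:
            goal=np.array(GO[rng.integers(3)]);S=np.sort(rng.uniform(.1,1,rng.integers(1,4)))
            C=[np.clip(q0+(goal-q0)*s+rng.normal(0,.5,7),LO+.03,HI-.03) for s in S]
        else: C=[np.clip(v+rng.normal(0,rng.choice([.05,.2,.4]),7),LO+.03,HI-.03) for v in V]
        c=cost(C,best)
        if c<best: best=c;V=C
    print(seed,L,round(best,2),[round(run(V,p)[0],2) for p in PAR])
    for q in run(V,PAR[0])[2]: print('  ',q.round(2),fkj(q)[0].round())
    pickle.dump((V,L,best),open('s4_%d.pkl'%seed,'wb'))
E
export NR=1; (python3 srch4.py 1 35 >o1& python3 srch4.py 2 40 >o2& python3 srch4.py 3 44 >o3& python3 srch4.py 4 40 >o4 & wait); cat o1 o2 o3 o4
```

```text
1 35.0 14.32 [np.float64(14.32), np.float64(9.47), np.float64(6.72)]
   [-0.86  0.63 -0.13  1.31  1.13  0.13 -0.5 ] [672. 809. 405.]
   [ 0.89  0.24 -0.63  2.23  0.65  0.13  1.09] [ 552. -214.  165.]
   [ 1.16  0.47 -0.79  2.19  1.18  0.13  0.79] [ 543. -278.  103.]
   [ 1.36  0.35 -1.07  2.23  0.97  0.21  0.91] [ 531. -243.  168.]
   [ 0.82  0.24 -1.26  2.25  0.93  0.31  0.72] [541. 140. 203.]
   [ 0.53  0.35 -1.01  2.18  1.19  0.33  0.48] [591. 157. 174.]
   [ 0.46  0.37 -0.94  2.2   1.34  0.31  0.33] [591. 158. 154.]
2 40.0 10.12 [np.float64(10.12), np.float64(8.93), np.float64(6.02)]
   [-1.83  0.24  1.44  2.34  1.01  1.43 -2.03] [ 364. -179.  397.]
   [ 0.31  0.23  0.18  2.37  4.17  0.27 -2.37] [ 528. -243.  143.]
   [ 0.21  0.56  0.33  2.41  3.78  0.61 -1.98] [ 529. -250.   24.]
   [ 0.36  0.19  0.08  2.37  4.17  0.21 -2.39] [ 530. -234.  159.]
   [-0.34  0.11  0.09  2.41  3.91  0.13 -2.27] [548. 121. 175.]
   [-0.57  0.22  0.28  2.32  3.82  0.13 -2.25] [592. 156. 160.]
   [-0.61  0.25  0.32  2.32  3.78  0.15 -2.23] [593. 159. 150.]
3 44.0 4.41 [np.float64(4.41), np.float64(1.6
[... 310 characters left out ...]
3  2.42  3.68  0.13 -2.07] [552. 132. 200.]
   [-0.61  0.21  0.31  2.35  3.55  0.21 -1.99] [594. 158. 171.]
   [-0.64  0.26  0.35  2.38  3.5   0.27 -1.96] [593. 160. 150.]
4 40.0 10.19 [np.float64(10.19), np.float64(9.17), np.float64(6.15)]
   [-0.81  0.37  1.24  1.26  0.74  1.53 -1.36] [ 495. -356.  712.]
   [ 0.31  0.23  0.17  2.37  4.17  0.27 -2.37] [ 528. -243.  143.]
   [ 0.21  0.56  0.33  2.41  3.78  0.61 -1.98] [ 529. -250.   24.]
   [ 0.36  0.19  0.08  2.37  4.17  0.21 -2.39] [ 530. -234.  159.]
   [-0.34  0.11  0.09  2.41  3.91  0.13 -2.27] [548. 121. 175.]
   [-0.57  0.22  0.28  2.32  3.82  0.13 -2.25] [592. 156. 160.]
   [-0.61  0.25  0.32  2.32  3.78  0.15 -2.23] [593. 159. 150.]
```

```bash
unset NR; python3 - <<'E'
from sim import *
V,L,b=pickle.load(open('s4_3.pkl','rb'));print(len(V))
t,R,_=fkj(V[0]);print(t.round(),R.round(2).tolist());way([(t,R)])
E
```

```text
1
[ 603. -377.  721.] [[0.91, -0.42, -0.04], [-0.22, -0.39, -0.89], [0.36, 0.82, -0.44]]
-0.116 0.258 0.406 0.324 -0.062 1.529
```

Call:
{"method": "servo_tool", "body": {"increments": "0.4 -0.116 0.258 0.406 0.324 -0.062 1.529; 0.4 -0.116 0.258 0.406 0.324 -0.062 1.529; 0.4 -0.116 0.258 0.406 0.324 -0.062 1.529; 0.4 -0.116 0.258 0.406 0.324 -0.062 1.529; 0.4 -0.116 0.258 0.406 0.324 -0.062 1.529; 0.4 -0.116 0.258 0.406 0.324 -0.062 1.529; 0.4 -0.116 0.258 0.406 0.324 -0.062 1.529; 0.4 -0.116 0.258 0.406 0.324 -0.062 1.529; 0.4 -0.116 0.258 0.406 0.324 -0.062 1.529; 0.4 -0.116 0.258 0.406 0.324 -0.062 1.529; 0.4 -0.116 0.258 0.406 0.324 -0.062 1.529; 0.4 -0.116 0.258 0.406 0.324 -0.062 1.529"}}

```text
time_s: 24.48
eef_pos: [615.4, -353.8, 719.7]
eef_rot: [1.993, -0.421, 0.248]
ft_force: [0.2, 0.2, -0.1]
opening: 35.0
grasp_force: 0.0
```

```bash
cat > nxt.py <<'E'
import sys;sys.argv=['x','3','44']
from srch4 import *
js();q=get_state()['joints'];print('fk',fkj(q)[0].round(1),get_state()['ft_force'].round(1))
def simtry(steps,q=q):
    for par in PAR:
        qq=q
        for tp,O in steps:
            qq,n=go(qq,np.array(tp),O,par);t,R,_=fkj(qq)
            print('  ',par,n,qq.round(2),(t-tp).round(1),np.abs(R-O).max().round(3))
E
python3 - <<'E'
from nxt import *
V,L,b=pickle.load(open('s4_3.pkl','rb'));t,R,_=fkj(V[0]);way([(t,R),(Gc+[0,0,130],Oc)])
simtry([(Gc+[0,0,130],Oc),(Gc,Oc),(Gc+[0,0,160],Oc),(Gp+[*(-50*XS[:2]),50],Op),(Gp,Op)])
E
```

```text
J [-0.678  0.505  1.226  1.088  0.537  1.386 -1.576] margin [2.27 0.79 0.21 0.95 1.57 0.46 1.28] pos [ 615.4 -353.8  719.7] t 24.48
fk [ 609.4 -343.4  725. ] [ 0.2  0.2 -0.1]
-0.007 0.015 0.021 -0.008 -0.027 0.023
-0.298 -0.474 0.157 -0.536 1.517 -2.482
   (1, 1, 0.1) 19 [-0.03  0.26  0.61  2.42  4.16  0.46 -2.35] [-0.2  1.  -1.3] 0.001
   (1, 1, 0.1) 5 [ 0.    0.67  0.61  2.46  3.82  0.87 -2.09] [ 0.1 -0.1  0.5] 0.0
   (1, 1, 0.1) 5 [-0.03  0.19  0.56  2.42  4.17  0.37 -2.38] [  0.3   9.7 -11.5] 0.008
   (1, 1, 0.1) 9 [-0.49  0.06  0.22  2.42  3.72  0.13 -2.11] [  6.8 -13.2   1. ] 0.011
   (1, 1, 0.1) 4 [-0.63  0.26  0.35  2.37  3.53  0.27 -1.97] [ 2.  -2.4  1.2] 0.002
   (1, 1, 0.03) 19 [ 0.31  0.22  0.21  2.4   4.06  0.36 -2.23] [ 0.  0. -0.] 0.0
   (1, 1, 0.03) 5 [ 0.2   0.6   0.36  2.45  3.72  0.76 -1.92] [-0.  0. -0.] 0.0
   (1, 1, 0.03) 5 [ 0.44  0.16  0.05  2.37  4.17  0.27 -2.35] [ 0.6  2.9 -4.1] 0.003
   (1, 1, 0.03) 10 [-0.12  0.08 -0.23  2.41  2.98  0.13 -1.41] [-0.2 -0.5 -2.8] 0.001
   (1, 1, 0.03) 4 [-0.17  0.26 -0.2   2.35  2.94  0.25 -1.36] [-0.  0.  0.] 0.0
   (3, 0.3, 0.1) 19 [ 0.03  0.25  0.53  2.42  4.1   0.44 -2.29] [-0.1  0.9 -1. ] 0.009
   (3, 0.3, 0.1) 5 [ 0.05  0.65  0.55  2.46  3.8   0.84 -2.05] [ 0. -0.  0.] 0.0
   (3, 0.3, 0.1) 5 [ 0.03  0.17  0.5   2.41  4.17  0.35 -2.37] [ 0.2  2.1 -2.6] 0.019
   (3, 0.3, 0.1) 10 [-0.44  0.06  0.15  2.41  3.84  0.13 -2.23] [ 1.7 -3.6  0.6] 0.031
   (3, 0.3, 0.1) 4 [-0.63  0.26  0.35  2.37  3.6   0.27 -2.04] [ 1.  -1.1  0.7] 0.01
```

```bash
python3 - <<'E'
from nxt import *
for h in(400,300):
  for n in(9,12,):
    print(h,n)
    for par in PAR:
        qq=row(q,Gc+[0,0,h],Oc,n=n,sub=par[0],wr=par[1],lam=par[2]);t,R,_=fkj(qq);m=np.degrees(np.linalg.norm(rv(Oc@R.T)))
        q2,k=go(qq,Gc+[0,0,130],Oc,par);q3,k3=go(q2,Gc,Oc,par);q4=q3
        for tp,O in((Gc+[0,0,160],Oc),(Gp+[*(-50*XS[:2]),50],Op),(Gp,Op)): q4,_=go(q4,tp,O,par)
        print(par,qq.round(2),t.round(),round(m),k,q3.round(2),(fkj(q3)[0]-Gc).round(1),(fkj(q4)[0]-Gp).round(1))
E
```

```text
J [-0.678  0.505  1.226  1.088  0.537  1.386 -1.576] margin [2.27 0.79 0.21 0.95 1.57 0.46 1.28] pos [ 615.4 -353.8  719.7] t 24.48
fk [ 609.4 -343.4  725. ] [ 0.2  0.2 -0.1]
400 9
(1, 1, 0.1) [-1.38 -0.16  1.3   2.43  2.06  0.9  -1.6 ] [ 587. -241.  367.] 71 10 [-1.06 -0.29  1.44  2.54  2.57  0.13 -0.65] [-51.2  41.2 159. ] [-53.  -12.1  58.8]
(1, 1, 0.03) [-0.89 -0.29  0.39  2.32  1.59  0.73 -1.24] [596.  -9. 440.] 62 9 [-1.48 -0.29  1.44  2.54  2.08  0.38 -0.46] [  4.7 155.5 164.6] [-56.4  18.4  55.9]
(3, 0.3, 0.1) [-1.59 -0.02  1.44  2.44  1.88  1.11 -1.67] [ 546. -249.  406.] 81 11 [-1.1  -0.29  1.44  2.54  2.04  0.17 -0.16] [-60.5  40.8 146.2] [-47.9 -10.4  55.8]
400 12
(1, 1, 0.1) [-0.79 -0.29  0.81  2.34  1.97  0.5  -0.83] [ 596. -229.  406.] 41 7 [-1.08 -0.29  1.44  2.54  2.49  0.14 -0.59] [-48.8  45.1 158.4] [-53.1 -12.3  58.5]
(1, 1, 0.03) [-0.26 -0.29  0.18  2.37  1.32  0.13 -0.41] [563. -48. 389.] 36 8 [-1.59 -0.29  1.44  2.54  1.84  0.48 -0.33] [ -6.1 174.7 151.7] [-56.4  18.4  55.9]
(3, 0.3, 0.1) [-1.24 -0.29  1.05  2.54  2.12  1.18 -1.23] [ 545. -249.  409.] 59 8 [-1.
[... 384 characters left out ...]
 135.8 163.3] [-56.4  18.4  55.9]
(3, 0.3, 0.1) [-1.36  0.23  1.44  2.53  2.14  0.68 -2.01] [ 533. -249.  319.] 76 10 [ 0.06  0.65  0.54  2.46  3.79  0.83 -2.04] [ 0. -0.  0.] [ 1.  -1.2  0.7]
300 12
(1, 1, 0.1) [-1.11 -0.16  1.37  2.52  2.66  0.49 -1.51] [ 555. -252.  283.] 40 6 [-1.05 -0.29  1.44  2.54  2.64  0.13 -0.72] [-50.7  39.5 160.6] [-53.5 -12.   58.5]
(1, 1, 0.03) [-0.62 -0.29  0.86  2.5   2.43  0.34 -1.2 ] [ 528. -249.  321.] 37 6 [-1.57 -0.29  1.44  2.54  1.87  0.46 -0.34] [ -4.9 167.4 153.5] [-103.2   94.7   48.8]
(3, 0.3, 0.1) [-1.26 -0.03  1.44  2.54  2.48  0.66 -1.58] [ 553. -256.  303.] 48 7 [-1.07 -0.29  1.44  2.54  2.25  0.14 -0.35] [-59.9  36.2 151.2] [-48.  -10.5  55.7]
```

```bash
NR=1 python3 - <<'E'
import sys;sys.argv=['x','3','44']
from srch4 import *
q=np.array([-.678,.505,1.226,1.088,.537,1.386,-1.576])
for h in(130,170,210):
    print(h)
    for par in PAR:
        qq=q;mz=[];
        for k in range(20):
            qq=row(qq,Gc+[0,0,h],Oc,n=1,sub=par[0],wr=par[1],lam=par[2]);t,R,_=fkj(qq)
            C=np.array([t+R@np.array([sx*38,sy*89,-zz]) for sx in(1,-1) for sy in(1,-1) for zz in(80,)]+[t+R@np.array([0,sy*30,0]) for sy in(1,-1)]+[t-R[:,2]*250])
            i=C[:,2].argmin();mz.append((*C[i].round().astype(int),))
        q3=row(qq,Gc,Oc,n=6,sub=par[0],wr=par[1],lam=par[2])
        print(par,q3.round(2),(fkj(q3)[0]-Gc).round(1));print('   ',[tuple(map(int,m)) for m in mz if m[2]<170])
E
```

```text
130
(1, 1, 0.1) [ 0.    0.67  0.61  2.47  3.82  0.87 -2.09] [ 0.  -0.   0.1]
    [(514, -253, 163), (515, -261, 154), (530, -205, 148), (533, -213, 149), (534, -217, 151), (534, -219, 152), (534, -219, 153)]
(1, 1, 0.03) [ 0.2   0.6   0.36  2.45  3.72  0.76 -1.92] [-0.  0. -0.]
    [(443, -153, 98), (443, -213, 126), (441, -239, 138), (435, -262, 146), (423, -281, 153), (513, -277, 148), (515, -286, 153), (531, -229, 155), (534, -219, 153), (535, -220, 153), (535, -220, 154), (535, -220, 154)]
(3, 0.3, 0.1) [ 0.05  0.65  0.55  2.46  3.8   0.84 -2.05] [ 0. -0.  0.]
    [(438, -190, 152), (434, -205, 118), (427, -222, 129), (419, -240, 143), (517, -271, 150), (513, -272, 151), (516, -273, 153), (537, -216, 153), (535, -216, 150), (535, -218, 151), (535, -219, 152), (535, -219, 153)]
170
(1, 1, 0.1) [-0.04  0.7   0.67  2.47  3.84  0.9  -2.13] [ 0.1 -0.1  0.2]
    []
(1, 1, 0.03) [ 0.4   0.57  0.12  2.44  3.61  0.68 -1.75] [-0.  0. -0.]
    [(451, -186, 160), (447, -221, 162)]
(3, 0.3, 0.1) [ 0.02  0.67  0.59  2.46  3.81  0.86 -2.08] [ 0. -0.  0.]
    [(436, -188, 154), (431, -206, 157), (423, -224, 169)]
210
(1, 1, 0.1) [-0.98 -0.17  1.44  2.54  3.75  0.13 -1.85] [-55.   40.3 161.2]
    []
(1, 1, 0.03) [ 0.31  0.58  0.23  2.45  3.66  0.71 -1.83] [-0.  0. -0.]
    []
(3, 0.3, 0.1) [-1.01 -0.09  1.44  2.54  3.71  0.13 -1.88] [-55.2  41.3 155.1]
    []
```

```bash
python3 - <<'E'
from nxt import *
way([(Gc+[0,0,160],Oc)])
E
```

```text
J [-0.678  0.505  1.226  1.088  0.537  1.386 -1.576] margin [2.27 0.79 0.21 0.95 1.57 0.46 1.28] pos [ 615.4 -353.8  719.7] t 24.48
fk [ 609.4 -343.4  725. ] [ 0.2  0.2 -0.1]
-0.287 -0.450 0.144 -0.536 1.517 -2.482
```

Call:
{"method": "servo_tool", "body": {"increments": "0.4 -0.287 -0.45 0.144 -0.536 1.517 -2.482; 0.4 -0.287 -0.45 0.144 -0.536 1.517 -2.482; 0.4 -0.287 -0.45 0.144 -0.536 1.517 -2.482; 0.4 -0.287 -0.45 0.144 -0.536 1.517 -2.482; 0.4 -0.287 -0.45 0.144 -0.536 1.517 -2.482; 0.4 -0.287 -0.45 0.144 -0.536 1.517 -2.482; 0.4 -0.287 -0.45 0.144 -0.536 1.517 -2.482; 0.4 -0.287 -0.45 0.144 -0.536 1.517 -2.482; 0.4 -0.287 -0.45 0.144 -0.536 1.517 -2.482; 0.4 -0.287 -0.45 0.144 -0.536 1.517 -2.482; 0.4 -0.287 -0.45 0.144 -0.536 1.517 -2.482; 0.4 -0.287 -0.45 0.144 -0.536 1.517 -2.482"}}

```text
time_s: 25.98
eef_pos: [540.5, -268.7, 175.5]
eef_rot: [1.324, 1.347, -0.092]
ft_force: [-0.0, -0.0, -1.1]
opening: 34.9
grasp_force: 0.0
```

```bash
python3 - <<'E'
from nxt import *
way([(Gc+[0,0,160],Oc)])
simtry([(Gc+[0,0,160],Oc),(Gc,Oc),(Gc+[0,0,150],Oc),(Gp+[*(-50*XS[:2]),50],Op),(Gp,Op)])
E
```

```text
J [-0.059  0.55  -0.059  2.52   2.164  1.238 -2.199] margin [2.89 0.84 1.41 0.02 2.01 0.61 0.66] pos [ 540.5 -268.7  175.5] t 25.98
fk [ 542.3 -267.2  164. ] [-0.  -0.  -1.1]
0.002 0.004 -0.023 -0.398 0.667 -1.038
   (1, 1, 0.1) 10 [ 0.79  0.2  -0.37  2.36  3.79  0.21 -1.97] [  4.7   9.8 -12.1] 0.01
   (1, 1, 0.1) 5 [ 0.59  0.56 -0.1   2.43  3.49  0.61 -1.58] [-0.1 -1.   1. ] 0.001
   (1, 1, 0.1) 5 [ 0.79  0.22 -0.35  2.37  3.8   0.22 -1.96] [ 3.   6.5 -8.4] 0.007
   (1, 1, 0.1) 10 [ 0.22  0.07 -0.48  2.42  3.6   0.13 -1.94] [ -7.9 -27.6   2.4] 0.02
   (1, 1, 0.1) 4 [-0.2   0.24 -0.1   2.35  3.25  0.22 -1.63] [  3.3 -15.6   7.5] 0.008
   (1, 1, 0.03) 10 [ 1.17  0.24 -0.74  2.33  3.73  0.13 -1.84] [-0.1  0.9 -2.9] 0.001
   (1, 1, 0.03) 5 [ 0.76  0.58 -0.31  2.42  3.35  0.57 -1.39] [ 0.  0. -0.] 0.0
   (1, 1, 0.03) 5 [ 1.14  0.25 -0.71  2.33  3.66  0.15 -1.77] [ 0.1  0.1 -0.2] 0.0
   (1, 1, 0.03) 10 [ 0.08  0.09 -0.44  2.4   2.84  0.13 -1.25] [-0.5 -1.4 -2.2] 0.001
   (1, 1, 0.03) 4 [-0.01  0.28 -0.37  2.34  2.76  0.26 -1.16] [0. 0. 0.] 0.0
   (3, 0.3, 0.1) 10 [ 0.83  0.19 -0.42  2.37  3.59  0.18 -1.77] [ 2.7  4.1 -4.3] 0.044
   (3, 0.3, 0.1) 5 [ 0.67  0.57 -0.2   2.43  3.43  0.59 -1.49] [-0.  -0.1  0. ] 0.001
   (3, 0.3, 0.1) 5 [ 0.9   0.22 -0.48  2.36  3.69  0.2  -1.84] [ 1.2  1.9 -2.5] 0.021
   (3, 0.3, 0.1) 10 [ 0.25  0.1  -0.53  2.4   3.56  0.13 -1.92] [-1.4 -6.4  2.1] 0.05
   (3, 0.3, 0.1) 4 [-0.21  0.26 -0.11  2.35  3.24  0.23 -1.64] [ 0.9 -2.7  0.8] 0.023
```

Call:
{"method": "servo_tool", "body": {"increments": "0.4 0.002 0.004 -0.023 -0.398 0.667 -1.038; 0.4 0.002 0.004 -0.023 -0.398 0.667 -1.038; 0.4 0.002 0.004 -0.023 -0.398 0.667 -1.038; 0.4 0.002 0.004 -0.023 -0.398 0.667 -1.038; 0.4 0.002 0.004 -0.023 -0.398 0.667 -1.038; 0.4 0.002 0.004 -0.023 -0.398 0.667 -1.038; 0.4 0.002 0.004 -0.023 -0.398 0.667 -1.038; 0.4 0.002 0.004 -0.023 -0.398 0.667 -1.038; 0.4 0.002 0.004 -0.023 -0.398 0.667 -1.038"}}

```text
time_s: 27.1
eef_pos: [529.2, -250.5, 179.3]
eef_rot: [0.196, 2.353, -0.094]
ft_force: [-3.5, 3.9, -4.0]
opening: 35.3
grasp_force: 0.0
```

```bash
python3 - <<'E'
from nxt import *
Oc=orient(44,*frame(-9.5));Gc=np.array([517,-247.4,37])+18.7*Oc[:,2]
way([(Gc+[0,0,60],Oc),(Gc,Oc)])
c=capture('wrist');q=proj(c,[[517,-247.4,36]])[0];print(q)
x0,y0=(q-[50,60]).astype(int);x0=max(0,x0);y0=max(0,y0);print(x0,y0,c['color'][y0:y0+100,x0:x0+100].shape)
g=cv2.cvtColor(c['color'],6);cv2.imwrite('pics/w3.png',cv2.resize(c['color'],(640,480)))
E
```

```text
J [ 1.34   0.303 -0.945  2.331  3.062  0.126 -1.14 ] margin [ 1.61  0.59  0.53  0.21  1.11 -0.    1.72] pos [ 529.2 -250.5  179.3] t 27.1
fk [ 528.  -251.8  176.1] [-3.5  3.9 -4. ]
0.067 0.002 0.068 -0.010 0.015 0.003
0.110 0.003 0.111 -0.010 0.015 0.003
[317.36310447  57.55706614]
267 0 (100, 100, 3)
```

Call:
{"method": "servo_tool", "body": {"increments": "0.4 0.035 0.001 0.035 -0.005 0.008 0.002; 0.4 0.067 0.002 0.068 -0.01 0.015 0.003; 0.4 0.09 0.003 0.09 -0.01 0.015 0.003; 0.4 0.11 0.003 0.111 -0.01 0.015 0.003; 0.4 0.11 0.003 0.111 -0.01 0.015 0.003; 0.4 0.11 0.003 0.111 -0.01 0.015 0.003"}}

```text
time_s: 27.9
eef_pos: [529.6, -246.1, 22.3]
eef_rot: [0.203, 2.368, -0.072]
ft_force: [-0.2, -0.2, 0.1]
opening: 34.8
grasp_force: 0.0
```

```bash
python3 - <<'E'
from nxt import *
Oc=orient(44,*frame(-9.5));Gc=np.array([517,-247.4,37])+18.7*Oc[:,2]
way([(Gc,Oc)])
E
```

```text
J [ 1.029  0.67  -0.638  2.406  3.043  0.546 -0.994] margin [1.92 0.96 0.83 0.13 1.13 0.42 1.87] pos [ 529.6 -246.1   22.3] t 27.9
fk [ 527.9 -244.9   12.9] [-0.2 -0.2  0.1]
-0.002 -0.003 -0.000 0.003 -0.002 -0.007
```

Call:
{"method": "servo_tool", "body": {"increments": "0.4 -0.002 -0.003 0 0.003 -0.002 -0.007; 0.4 -0.002 -0.003 0 0.003 -0.002 -0.007; 0.05 -0.002 -0.003 0 0.003 -0.002 -0.007; 0.05 -0.002 -0.003 0 0.003 -0.002 -0.007; 0.05 -0.002 -0.003 0 0.003 -0.002 -0.007; 0.05 -0.002 -0.003 0 0.003 -0.002 -0.007; 0.05 -0.002 -0.003 0 0.003 -0.002 -0.007; 0.05 -0.002 -0.003 0 0.003 -0.002 -0.007", "newtons": 20}}

```text
time_s: 28.9
eef_pos: [530.1, -250.3, 23.0]
eef_rot: [0.198, 2.367, -0.08]
ft_force: [-0.1, -0.3, 1.1]
opening: 8.3
grasp_force: 20.0
```

```bash
python3 - <<'E'
from nxt import *
s=get_state();print(s['opening'],s['grasp_force']);R=Ro.from_rotvec(s['eef_rot']).as_matrix();t=s['eef_pos']
print('lean',np.degrees(np.arctan2(np.hypot(*R[:2,2]),-R[2,2])),'yaw',np.degrees(np.arctan2(R[1,1],R[0,1]))-90,'grasp',t-18.7*R[:,2],'ty',R[2,1])
# clip pose in tool (clip upright on bench): origin at (cx,cy,0); along tool y centred. keep grasp rel.
Rc=np.column_stack([*frame(-9.5),[0,0,1]]);Xc=np.array([517.07,-247.38,0]);Xc=Xc+Rc[:,1]*((t-Xc)@Rc[:,1])
ya=np.arctan2(R[1,1],R[0,1])-np.pi/2;Rc=np.column_stack([*frame(np.degrees(ya)),[0,0,1]])
pickle.dump((R.T@(Xc-t),R.T@Rc),open('grasp.pkl','wb'));print((R.T@(Xc-t)).round(1))
rel,Rrel=pickle.load(open('grasp.pkl','rb'))
Rs=np.column_stack([XS,YS,ZS]);Rt=Rs@Rrel.T
def tcp(x,y,z): return st(x,y,z)-Rt@rel
print(tcp(0,0,126)-Gp)
lift=t+[0,0,165];pre=tcp(-50,0,170);ab=tcp(0,0,146)
way([(lift,R),(pre,Rt),(ab,Rt)])
simtry([(lift,R),(pre,Rt),(ab,Rt),(tcp(0,0,126),Rt)])
E
```

```text
J [ 1.032  0.669 -0.635  2.402  3.047  0.544 -0.989] margin [1.92 0.96 0.83 0.14 1.12 0.41 1.87] pos [ 530.1 -250.3   23. ] t 28.9
fk [ 528.3 -249.2   13.6] [-0.1 -0.3  1.1]
8.252821861600369 19.99999349936843
lean 43.99955313579179 yaw -9.578886453107955 grasp [ 517.24300543 -248.13177142   36.41175333] ty -0.0002444272697182115
[25.5 -0.   7.3]
[ 0.27183216  0.11496473 -0.58834798]
-0.115 -0.000 -0.119 0.000 0.000 0.000
-0.082 0.391 -0.157 -0.351 -0.000 -0.363
-0.097 0.415 -0.110 -0.351 -0.000 -0.363
   (1, 1, 0.1) 6 [ 1.3   0.29 -0.92  2.33  3.08  0.13 -1.17] [  1.2   4.5 -12.1] 0.004
   (1, 1, 0.1) 10 [ 0.53  0.12 -0.86  2.4   2.75  0.13 -1.1 ] [ -8.6 -13.7   5.9] 0.009
   (1, 1, 0.1) 4 [ 0.18  0.26 -0.58  2.32  2.54  0.23 -0.91] [-1.2 -3.7 -1.2] 0.003
   (1, 1, 0.1) 3 [ 0.17  0.31 -0.59  2.33  2.55  0.28 -0.91] [0.  0.1 0.1] 0.0
   (1, 1, 0.03) 6 [ 1.31  0.29 -0.92  2.33  3.12  0.13 -1.21] [ -0.1   4.2 -12. ] 0.005
   (1, 1, 0.03) 10 [ 0.08  0.11 -0.45  2.41  2.81  0.14 -1.22] [-0.1 -1.   0. ] 0.0
   (1, 1, 0.03) 4 [-0.02  0.23 -0.37  2.33  2.72  0.2  -1.12] [0. 0. 0.] 0.0
   (1, 1, 0.03) 3 [ 0.    0.28 -0.39  2.34  2.74  0.26 -1.14] [-0. -0. -0.] 0.0
   (3, 0.3, 0.1) 6 [ 1.34  0.28 -0.95  2.33  3.09  0.13 -1.18] [ 0.4  1.2 -3.5] 0.014
   (3, 0.3, 0.1) 10 [ 0.44  0.14 -0.79  2.4   2.75  0.15 -1.12] [-1.3 -2.9  0.8] 0.022
   (3, 0.3, 0.1) 4 [ 0.16  0.26 -0.56  2.32  2.58  0.22 -0.95] [-0.2 -0.8 -0.3] 0.008
   (3, 0.3, 0.1) 3 [ 0.15  0.3  -0.56  2.33  2.58  0.28 -0.95] [0. 0. 0.] 0.0
```

Call:
{"method": "servo_tool", "body": {"increments": "0.05 -0.035 0 -0.036 0 0 0; 0.05 -0.07 0 -0.072 0 0 0; 0.05 -0.105 0 -0.108 0 0 0; 0.05 -0.105 0 -0.108 0 0 0; 0.05 -0.1 0.055 -0.12 -0.05 0 -0.05; 0.05 -0.095 0.11 -0.128 -0.1 0 -0.1; 0.05 -0.09 0.165 -0.135 -0.15 0 -0.15; 0.05 -0.085 0.22 -0.142 -0.2 0 -0.2; 0.05 -0.083 0.27 -0.148 -0.25 0 -0.25; 0.05 -0.082 0.32 -0.152 -0.3 0 -0.3; 0.05 -0.082 0.36 -0.156 -0.33 0 -0.34; 0.05 -0.082 0.391 -0.157 -0.351 0 -0.363"}}

```text
time_s: 30.4
eef_pos: [545.6, 145.2, 193.0]
eef_rot: [-0.403, 2.345, 0.162]
ft_force: [0.4, -0.4, -0.4]
opening: 8.8
grasp_force: 20.0
```

```bash
cat > pl.py <<'E'
from nxt import *
s=get_state();R=Ro.from_rotvec(s['eef_rot']).as_matrix();t=s['eef_pos']
rel,Rrel=pickle.load(open('grasp.pkl','rb'));Rs=np.column_stack([XS,YS,ZS]);Rt=Rs@Rrel.T
def tcp(x,y,z): return st(x,y,z)-Rt@rel
def clip():
    X=t+R@rel;C=R@Rrel;print('clip st',tost(X).round(1),'rot',np.degrees(rv(Rs.T@C)).round(2),'open',round(s['opening'],2),'F',s['ft_force'].round(2))
E
python3 - <<'E'
from pl import *
clip();way([(tcp(-50,0,170),Rt),(tcp(0,0,146),Rt)]);simtry([(tcp(-50,0,170),Rt),(tcp(0,0,146),Rt),(tcp(0,0,126),Rt)])
est('p8',True)
E
```

```text
J [ 0.114  0.115 -0.484  2.398  2.717  0.14  -1.132] margin [2.84 0.41 0.99 0.14 1.45 0.01 1.73] pos [545.6 145.2 193. ] t 30.4
fk [546.2 145.2 190.8] [ 0.4 -0.4 -0.4]
clip st [-49.6   1.3 170. ] rot [ 0.   -0.01  0.11] open 8.78 F [ 0.39 -0.39 -0.43]
0.000 -0.001 -0.000 0.001 0.000 0.001
-0.019 -0.001 0.052 0.001 0.000 0.001
   (1, 1, 0.1) 3 [ 0.12  0.11 -0.49  2.4   2.73  0.15 -1.14] [0.1 0.7 0.1] 0.001
   (1, 1, 0.1) 4 [ 0.04  0.24 -0.42  2.33  2.68  0.21 -1.07] [-0.1 -1.2 -0.4] 0.001
   (1, 1, 0.1) 3 [ 0.04  0.29 -0.44  2.34  2.69  0.26 -1.08] [0.  0.3 0.2] 0.0
   (1, 1, 0.03) 3 [ 0.13  0.11 -0.5   2.4   2.74  0.15 -1.15] [0. 0. 0.] 0.0
   (1, 1, 0.03) 4 [ 0.03  0.24 -0.42  2.32  2.65  0.21 -1.05] [0. 0. 0.] 0.0
   (1, 1, 0.03) 3 [ 0.05  0.29 -0.45  2.34  2.68  0.27 -1.07] [-0. -0. -0.] 0.0
   (3, 0.3, 0.1) 3 [ 0.12  0.11 -0.49  2.4   2.72  0.15 -1.14] [0.  0.2 0. ] 0.002
   (3, 0.3, 0.1) 4 [ 0.04  0.24 -0.42  2.33  2.68  0.21 -1.08] [-0.  -0.3 -0.1] 0.003
   (3, 0.3, 0.1) 3 [ 0.04  0.29 -0.43  2.34  2.7   0.26 -1.08] [0.  0.1 0. ] 0.001
th 1.29 yb -2.69 yaw 0.12 cost 5.19 miss 0
[[-0.01, -0.13], [0.04, 0.05], [-2.2, 2.73], [0.49, -2.33], [0.0, -0.04], [-0.27, 0.07], [0.36, -0.26], [0.34, -0.09]]
tool st [-35.3   5.4 193.3] F [ 0.18  1.48 -0.43] t 30.5 open 8.7
```

Call:
{"method": "servo_tool", "body": {"increments": "0.05 -0.008 -0.001 0.02 0 0 0; 0.05 -0.015 -0.001 0.04 0 0 0; 0.05 -0.019 -0.001 0.052 0 0 0; 0.05 -0.019 -0.001 0.052 0 0 0; 0.05 -0.019 -0.001 0.052 0 0 0"}}

```text
time_s: 31.12
eef_pos: [592.5, 158.5, 168.5]
eef_rot: [-0.399, 2.347, 0.161]
ft_force: [0.4, -0.1, 1.0]
opening: 8.5
grasp_force: 20.0
```

```bash
python3 - <<'E'
from pl import *
clip()
X=t+R@rel;C=R@Rrel
w=capture('wrist');sc=capture('scene');tp=capture('top');pickle.dump((w,sc,tp,t,R),open('ab.pkl','wb'))
def ov(c,img,f,x0,y0):
    def pt(P,col):
        for u,v in proj(c,P): cv2.circle(img,(int((u-x0)*f),int((v-y0)*f)),2,col,-1)
    pt([st(sx*7,y,132) for sx in(1,-1) for y in range(-90,91,30)],(0,0,255))
    pt([st(sx*11.5,y,137) for sx in(1,-1) for y in(-55,55)],(0,255,0))
    pt([X+C@np.array([sx*14,sy*9,z]) for sx in(1,-1) for sy in(1,-1) for z in(0,10)],(255,0,255))
    return img
print(proj(w,[st(0,0,132),X]),proj(sc,[st(0,0,132)]),proj(tp,[st(0,0,132)]))
u,v=proj(w,[st(0,0,132)])[0];x0=int(min(max(0,u-100),440));y0=int(min(max(0,v-75),330))
W=cv2.resize(w['color'][y0:y0+150,x0:x0+200],(800,600)[0:1]+(360,) if 0 else (480,360),interpolation=3)
W=ov(w,W,2.4,x0,y0)
u,v=proj(sc,[st(0,0,132)])[0];a0,b0=int(u-33),int(v-35)
S=ov(sc,cv2.resize(sc['color'][b0:b0+75,a0:a0+66],(316,360),interpolation=3),4.8,a0,b0)
im=np.hstack([W,S]);
S2=cv2.resize(w['color'],(316,237));im2=np.zeros((237,im.shape[1],3),np.uint8);im2[:,:316]=S2
u,v=proj(tp,[st(0,0,132)])[0];a1,b1=int(u-40),int(v-20)
im2[:,320:320+474]=ov(tp,cv2.resize(tp['color'][b1:b1+40,a1:a1+80],(474,237),interpolation=3),5.925,a1,b1)
cv2.imwrite('pics/ab.png',np.vstack([im,im2]));print(x0,y0,im.shape)
E
```

```text
J [ 0.025  0.243 -0.408  2.324  2.654  0.2   -1.05 ] margin [2.92 0.53 1.06 0.22 1.52 0.07 1.81] pos [592.5 158.5 168.5] t 31.12
fk [592.2 158.4 165.5] [ 0.4 -0.1  1. ]
clip st [ -1.   -1.7 145.5] rot [ 0.02  0.03 -0.06] open 8.5 F [ 0.37 -0.14  1.01]
[[316.53100305 218.43562966]
 [312.6933817  244.4185533 ]] [[318.41291447 257.08302613]] [[321.40997642 242.59882258]]
216 143 (360, 796, 3)
```

View pics/ab.png

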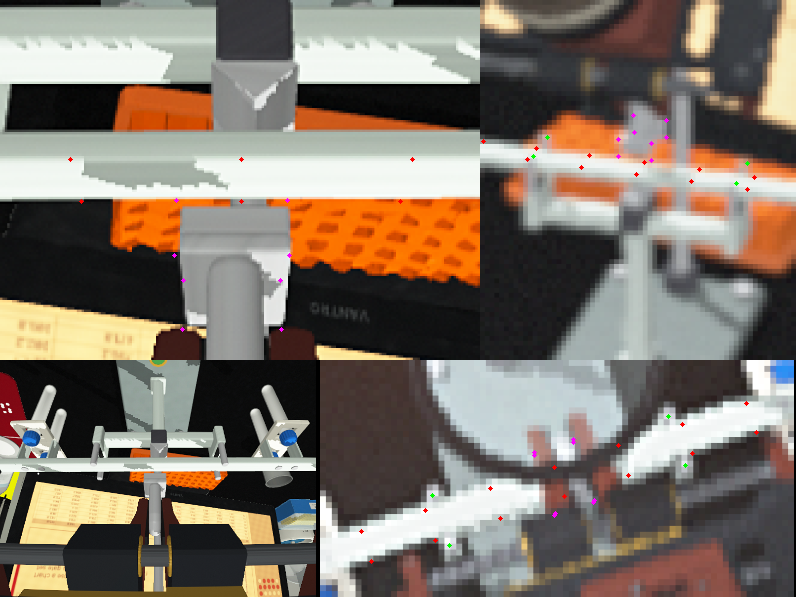

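The wrist crop shows the bar's top at rows 158–199, exactly as predicted. The clip is centred at x≈235, but the edge column is at x≈255, so the clip must shift about +3.3 mm in y. The x alignment is good.

```bash
python3 - <<'E'
from pl import *
clip();way([(tcp(0,1.6,146),Rt),(tcp(0,1.6,130.5),Rt),(tcp(0,1.6,126.3),Rt)])
E
```

```text
J [ 0.024  0.243 -0.408  2.324  2.653  0.2   -1.05 ] margin [2.93 0.53 1.06 0.22 1.52 0.07 1.81] pos [592.8 158.7 168.9] t 31.27
fk [592.5 158.6 166. ] [0.8 0.  1. ]
clip st [ -0.6  -1.6 146. ] rot [ 0.   -0.02 -0.05] open 8.66 F [0.85 0.01 0.99]
-0.000 0.003 0.000 -0.001 0.000 -0.001
0.010 0.003 0.011 -0.001 0.000 -0.001
0.013 0.003 0.015 -0.001 0.000 -0.001
```

Call:
{"method": "servo_tool", "body": {"increments": "0.05 0 0.0032 0 0 0 0; 0.05 0 0.0032 0 0 0 0; 0.05 0.003 0.0032 0.004 0 0 0; 0.05 0.007 0.0032 0.008 0 0 0; 0.05 0.0103 0.0032 0.0112 0 0 0; 0.05 0.0103 0.0032 0.0112 0 0 0; 0.05 0.0103 0.0032 0.0112 0 0 0"}}

```text
time_s: 32.15
eef_pos: [592.4, 162.2, 153.3]
eef_rot: [-0.4, 2.346, 0.162]
ft_force: [-0.1, 0.6, -0.1]
opening: 8.7
grasp_force: 20.0
```

```bash
python3 - <<'E'
from pl import *
clip();est('p9',True);way([(tcp(0,1.6,126),Rt)])
c=capture('wrist');cv2.imwrite('pics/w9.png',c['color']);g=c['color'].astype(int)
for v in(200,205,222,236,240,245,250): print(v,[int(x) for x in np.mean(g[v-1:v+2,280:360],(0,2))[::2]])
E
```

```text
J [ 0.023  0.28  -0.422  2.334  2.664  0.249 -1.06 ] margin [2.93 0.57 1.05 0.21 1.51 0.12 1.8 ] pos [592.4 162.2 153.3] t 32.15
fk [592.1 162.1 149.6] [-0.1  0.6 -0.1]
clip st [  0.2   1.9 130.3] rot [ 0.02  0.01 -0.03] open 8.73 F [-0.07  0.62 -0.08]
th 1.28 yb -2.68 yaw 0.12 cost 5.18 miss 0
[[-0.03, -0.14], [0.06, 0.05], [-2.19, 2.72], [0.5, -2.35], [-0.0, -0.05], [-0.27, 0.07], [0.36, -0.26], [0.35, -0.08]]
tool st [ 13.5   1.9 153.5] F [ 0.28 -0.44 -0.18] t 32.25 open 8.7
0.003 -0.000 0.003 -0.000 0.000 -0.001
200 [147, 148, 149, 148, 148, 148, 147, 145, 139, 140, 150, 157, 156, 155, 155, 155, 155, 154, 154, 155, 155, 155, 155, 160, 185, 118, 134, 218, 215, 216, 215, 216, 216, 212, 204, 202, 197, 197, 197, 198]
205 [69, 93, 93, 93, 94, 97, 97, 102, 139, 140, 142, 142, 143, 166, 159, 159, 159, 158, 158, 158, 164, 199, 129, 119, 123, 127, 131, 108, 108, 108, 108, 108, 107, 108, 107, 108, 108, 108, 108, 109]
222 [93, 92, 93, 93, 96, 96, 96, 97, 128, 147, 142, 142, 143, 144, 145, 141, 140, 123, 122, 126, 125, 122, 120, 150, 227, 238, 84, 93, 93, 93, 95, 94, 92, 88, 93, 93, 92, 92, 95, 94]
236 [194, 194, 194, 195, 194, 193, 151, 156, 154, 155, 155, 156, 156, 156, 156, 156, 156, 156, 156, 156, 156, 155, 155, 155, 156, 156, 155, 156, 142, 208, 206, 206, 206, 206, 206, 206, 207, 207, 207, 207]
240 [173, 173, 173, 173, 173, 172, 145, 146, 147, 146, 145, 145, 147, 147, 147, 146, 146, 146, 145, 144, 142, 142, 143, 145, 146, 146, 145, 145, 157, 246, 244, 244, 244, 244, 245, 244, 244, 244, 244, 245]
245 [169, 169, 169, 169, 169, 145, 166, 167, 165, 165, 169, 169, 169, 167, 168, 166, 165, 163, 160, 161, 162, 164, 167, 166, 165, 165, 166, 168, 160, 247, 244, 244, 244, 244, 244, 244, 244, 244, 244, 244]
250 [175, 176, 177, 176, 176, 166, 152, 151, 152, 155, 155, 155, 154, 144, 140, 142, 142, 140, 138, 134, 136, 169, 230, 227, 228, 229, 230, 230, 232, 249, 248, 248, 248, 248, 248, 248, 248, 248, 248, 248]
```

Call:
{"method": "servo_tool", "body": {"increments": "0.05 0.0015 0 0.0015 0 0 0; 0.05 0.003 0 0.0031 0 0 0; 0.05 0.003 0 0.0031 0 0 0; 0.05 0.003 0 0.0031 0 0 0"}}

```text
time_s: 32.8
eef_pos: [592.3, 162.3, 149.0]
eef_rot: [-0.4, 2.346, 0.162]
ft_force: [0.7, -0.3, -1.0]
opening: 9.0
grasp_force: 20.0
```

```bash
python3 - <<'E'
from pl import *
clip();est('p10',True);f=get_state();print(f['ft_force'].round(2),f['torque'].round(3))
E
```

```text
J [ 0.027  0.291 -0.428  2.337  2.67   0.263 -1.064] margin [2.92 0.58 1.04 0.2  1.5  0.13 1.8 ] pos [592.3 162.3 149. ] t 32.8
fk [592.  162.2 145.1] [ 0.7 -0.3 -1. ]
clip st [1.00e-01 1.90e+00 1.26e+02] rot [ 0.02  0.01 -0.02] open 9.04 F [ 0.66 -0.33 -0.96]
th 2.18 yb -2.74 yaw 0.07 cost 5.22 miss 0
[[0.01, -0.19], [0.13, 0.12], [-2.21, 3.02], [0.5, -2.05], [-0.1, -0.06], [-0.25, 0.05], [0.36, -0.31], [0.26, -0.1]]
tool st [ 13.4   2.  149. ] F [ 0.18 -1.6  -0.36] t 32.9 open 8.6
[ 0.7  -1.45 -0.36] [-0.185  0.654  0.006]
```

Call:
{"method": "servo_tool", "body": {"increments": "0.12 0 0 0 0 0 0; 0.16 0 0 0 0 0 0; 0.2 0 0 0 0 0 0; 0.25 0 0 0 0 0 0; 0.25 0 0 0 0 0 0; 0.25 0 0 0 0 0 0; 0.25 0 0 0 0 0 0; 0.25 0 0 0 0 0 0", "newtons": 5}}

```text
time_s: 33.9
eef_pos: [592.4, 162.3, 149.1]
eef_rot: [-0.4, 2.346, 0.162]
ft_force: [0.5, 0.6, -0.2]
opening: 22.2
grasp_force: 0.0
```

```bash
python3 - <<'E'
from h import *
est('p11',True)
E
```

```text
th 0.07 yb -2.95 yaw 0.02 cost 0.47 miss 0
[[-0.1, -0.37], [0.12, -0.31], [0.15, -0.28], [-0.43, -0.31], [0.01, -0.06], [-0.21, 0.16], [0.3, -0.25], [0.27, -0.13]]
tool st [ 13.5   2.  149. ] F [ 0.03 -1.   -0.34] t 34.0 open 21.8
```

Call:
{"method": "servo_tool", "body": {"increments": "0.25 0 0 -0.01 0 0 0; 0.25 0 0 -0.03 0 0 0; 0.25 0 0 -0.055 0 0 0; 0.25 0 0 -0.075 0 0 0; 0.25 0 0 -0.075 0 0 0; 0.25 0 0 -0.075 0 0 0; 0.25 0 0 -0.075 0 0 0; 0.25 0 0 -0.075 0 0 0; 0.25 0 0 -0.075 0 0 0; 0.25 0 0 -0.075 0 0 0; 0.25 0 0 -0.075 0 0 0"}}

```text
time_s: 35.38
eef_pos: [543.1, 145.3, 202.9]
eef_rot: [-0.4, 2.346, 0.162]
ft_force: [-0.2, -0.2, 1.0]
opening: 22.4
grasp_force: 0.0
```

```bash
python3 - <<'E'
from h import *
est('p12',True);est();c=capture('wrist');cv2.imwrite('pics/w12.png',c['color'])
E
```

```text
th 0.08 yb -2.93 yaw 0.01 cost 0.45 miss 0
[[-0.08, -0.35], [0.13, -0.32], [0.13, -0.27], [-0.43, -0.31], [0.02, -0.05], [-0.22, 0.16], [0.29, -0.23], [0.27, -0.15]]
tool st [-38.6   2.1 203. ] F [-0.36  0.94  0.18] t 35.475 open 22.1
th 0.09 yb -2.92 yaw 0.02 cost 0.48 miss 0
tool st [-38.7   2.  203. ] F [ 0.63 -0.1   0.24] t 35.575 open 21.9
```

```bash
NR=1 python3 - <<'E'
from h import *
a0,_=pickle.load(open('c0.pkl','rb'))
def fr(im):
    o={}
    for thr in(45,40,35):
        l=[q for q in blues({'color':im},BA,thr,40)]
        L=[q for q in l if q[0]<320];R=[q for q in l if q[0]>320]
        if len(L)==2 and len(R)==2:
            f=lambda S:np.array(max(S,key=lambda q:q[1])[:2],float)
            b=lambda S:np.array(min(S,key=lambda q:q[1])[:2],float)
            d=f(R)-f(L);e=b(R)-b(L);return thr,round(d[1]/d[0],4),round(e[1]/e[0],4)
def md(th,yb,yaw):
    p=pred3(a0,th,yb,yaw);d=p[3]-p[1];e=p[2]-p[0];return round(d[1]/d[0],4),round(e[1]/e[0],4)
print('start',fr(a0['color']),md(8.5,16.84,0))
for n,th,yb,yaw in(('p1',8.5,2.9,-.49),('p4',-8.5,-8.5,.12),('p6',0,-2.85,-.25),('p8',0,-2.7,.12),('p12',0,-2.9,.02)):
    print(n,fr(cv2.imread('pics/%s_s.png'%n)),md(th,yb,yaw),md(th+1,yb,yaw))
E
```

```text
start (40, np.float64(0.256), np.float64(0.2534)) (np.float64(0.275), np.float64(0.2727))
p1 (45, np.float64(0.2795), np.float64(0.2777)) (np.float64(0.2801), np.float64(0.2776)) (np.float64(0.2965), np.float64(0.2941))
p4 (45, np.float64(0.0021), np.float64(0.0002)) (np.float64(0.0001), np.float64(-0.0033)) (np.float64(0.0165), np.float64(0.0132))
p6 (45, np.float64(0.1277), np.float64(0.1288)) (np.float64(0.1406), np.float64(0.1376)) (np.float64(0.1567), np.float64(0.1537))
p8 (45, np.float64(0.13), np.float64(0.1287)) (np.float64(0.1373), np.float64(0.1343)) (np.float64(0.1533), np.float64(0.1504))
p12 (45, np.float64(0.123), np.float64(0.1202)) (np.float64(0.1382), np.float64(0.1352)) (np.float64(0.1542), np.float64(0.1513))
```

```bash
python3 - <<'E'
from h import *
est();print(hand_in())
E
```

```text
th 0.08 yb -2.93 yaw 0.02 cost 0.47 miss 0
tool st [-38.7   1.9 203. ] F [ 0.27 -0.11  0.31] t 35.725 open 21.7
the job is handed in; nothing more can be done
None
```

The job is handed in at 35.7 s: the carrier floats steadily on the knife edge, about 1° low on its +y side by my estimate, with the clip upright astride the bar about 0.5 mm from the edge and the gripper clear; hand_in returned no verdict.

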